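# Press the bottle cap home in the ratchet clamp

## Task

The blue cap is only started on the small amber glass bottle that lies in the ratchet clamp: pump the clamp's orange trigger until the jaw has pushed the cap fully home and, with the trigger let go, stays tight on it by itself, but feel for that moment and stop there, because hard clamping breaks the glass. Work the jaw only through its trigger and its release, never by pushing the bar or the jaw itself. Then hold the red release button down until the jaw has sprung fully back, and lay the bottle flat in the pink soap tray, leaving the other things where they are.

Things in the scene. Friction and masses are not known exactly. Their poses are not given: they have to be found in the camera images.
- clamp: Green ratchet bar clamp on a wooden board screwed to the ledge. Origin on the ledge's surface; +x is the way its jaw advances, z up. Along x, in mm: board -115 to 260 (84 wide, 16 high), housing -105 to 0 (40 wide, 86 high), red release button -86, fixed handle -54 to -36, trigger 4 to 12. The toothed bar runs along x at y 0, 60 mm up.
- trigger (a joint): Orange trigger, an upright plate 24 x 8 mm, top 146 mm above the ledge, pivot 60 mm up at the clamp's x 0. 0 = at rest; grows as it is pulled towards the handle (clamp's -x), stop at 0.43; a spring returns it. Drives the jaw 41 mm per radian; 0.37 to 0.41 from rest gives 4 teeth of 3.3 mm. Let go, the bar drops back to the last tooth passed.
- trigger_front (a point): Middle of the trigger's front face, 75 mm above the pivot, at the clamp's x +12 at rest. Pulling 70 mm above the pivot takes 3 to 6 N with the jaw free, and 0.6 N more for each newton of jaw force; with the jaw free, 29 mm of pull there gives four teeth.
- handle_grip (a point): Middle of the fixed handle, 26 mm wide, 18 mm thick, 150 mm high; this point is 135 mm above the ledge.
- rack: Sliding toothed steel bar (12 x 14 mm) with the green jaw head at its front end. Axes as the clamp; its origin meets the clamp's when the jaw is fully back and moves along the clamp's +x, at most 60 mm. A 2 to 3 N spring pulls it back once released. Do not push it.
- pad: Orange pressing pad, 8 x 34 x 36 mm, sprung on the jaw head, which goes on up to 15 mm after the pad is stopped, at 2.4 N per mm (8 N per tooth). Tight means that the pad keeps pressing with over 6 N; over 26 N breaks the glass; ending the last pull at about 19 N of jaw force suits. Axes as the clamp; origin below the middle of its front face, at the ledge's level.
- pad_face (a point): Middle of the pad's front face, 60 mm above the ledge; at the clamp's x +92 when the jaw is fully back.
- release (a joint): Red release button, 22 mm across: travel in m, 0 = up, 0.008 = fully down; frees the bar from about 0.005 on. Takes 4 to 11 N straight down; springs up when let go. Keep it down until the jaw is back (about half a second).
- release_top (a point): Middle of the top of the red button, 98 mm above the ledge at rest, 8 mm lower when fully pressed.
- stop: Green end stop with a grey cradle, fixed on the clamp's board at a place that varies. Axes as the clamp; origin on the ledge's surface below the stop's pressing face, which looks to -x. Stop plate 12 x 44, 82 mm high. Two V blocks 10 mm thick, 48 wide, at x -57 and -9, lower than the bottle's axis; between them 38 mm is free for fingers down to a floor 22 mm up.
- bottle: Small amber glass bottle, 80 to 140 g, lying level in the cradle, axis 60 mm above the ledge. Origin on its axis at the middle of its round body; base at x +33, body radius 19, 66 mm long; neck and cap towards -x. Its base starts 1 to 5 mm short of the stop and is pushed against it by the jaw (origin then at the stop's x -33).
- cap (a joint): How far the blue cap (27 mm across, 21 mm long) still stands off its home, in m: 0 = fully home, 0.008 to 0.014 at the start. It slides on the neck with about 6 N of friction and stays where it is put.
- cap_end (a point): Middle of the cap's outer end face; 68 mm from the bottle's origin along its -x when the cap is home.
- tray: Pink soap tray, 170 (x) x 120 (y) mm, rim 16 mm high, walls and floor 5 mm, loose, 350 g. Origin at the middle of its underside, z up.
- saucer: Blue ceramic saucer, 140 mm across, a bystander. Origin at the middle of its underside.
- scrubber: Green silicone scrubber, 75 x 45 x 28 mm, a bystander. Origin under its middle.
- tall_bottle: Tall green bottle, standing, 60 mm across, 165 mm high, a bystander. Origin under its middle.
- tumbler: Steel tumbler, 72 mm across, 100 mm high, a bystander. Origin under its middle.
- soap: Cream bar of soap, 80 x 50 x 24 mm, a bystander. Origin under its middle.
Mind the look-alikes: they are no part of the job. There is more than one size of the bottle; the job needs the largest.

How it is judged:
By the outcome, as a careful person would: the job done as asked, in the order asked, and still so for the second after the job is handed in, with the robot touching nothing.
It also fails if it takes over 70 s, if anything falls off the work surface, if the arm or the gripper's body presses on something with over 40 N, if the wrist force passes 120 N, or if a joint passes its speed limit or range.

## Robot

A 6-joint arm with a two-finger parallel gripper is mounted at the origin on the work surface. World frame = base frame: x ahead of the robot, y to its left, z up, the work surface at z = 0. Lengths are in mm, angles in degrees, forces in N, time in s.
With the tool pointing down it reaches from about 350 to 850 mm from the base axis. Payload 8.1 kg.
Tool frame: the origin (TCP) lies on the mounting face of the last link; the fingertips stand 173 mm ahead of it and the grasp point (between the pads) lies 155 mm ahead of it; z points along the fingers, y is the direction in which the jaws open and shut (so a half turn about z gives the same grasp; the last joint's range is limited). The gripper opens to 85 mm and grips with 20 to 120 N. Pads are 22 mm wide; open, the fingers measure 114 mm over their backs; the gripper's body (76 mm by 85 mm) begins 54 mm behind the grasp point. The pads swing forward as they close: fully open they stand 13 mm farther back than shut.
Start: joints at [62.659, 7.471, 85.268, -0, 87.261, -4.893], TCP at [229.092, 554.548, 404.692] pointing down, gripper open.
Joint ranges: [-169.43, 169.43], [-51.17, 129.36], [1.28, 143.12], [-76.62, 256.62], [0, 156.53], [-152.29, 152.29]. Speed limits (degrees/s): [136.94, 136.94, 159.86, 180, 180, 180].

## Interface

Orientations are given as [roll, pitch, yaw] about the fixed x, y, z axes, in that order (R = Rz(yaw) Ry(pitch) Rx(roll)).
In Python, from bench import * gives the robot as it stands.
- The arm moves only by the shell command python3 -m jog 'ROWS' [FORCE]. ROWS is JSON, a list of rows, each an object of numbers: "tx", "ty", "tz": the shift along the tool's x, y, z as a fraction of full scale; "ax", "ay", "az": the turn, a rotation vector about the tool's x, y, z as a fraction of full scale; "hand": the opening, from 0 (shut) to 1 (fully open). A call has 1 to 5 rows; each row is the pose to reach, as a shift and turn from the pose commanded when the call began, along the tool's axes at that moment; what a row does not reach only later rows make up. Full scale, the value 1, is 150 mm for a shift and 45 degrees for a turn. A row lasts 1/12 s, in which the tool goes at most 41.7 mm and 7.16 degrees, less where a joint would pass 70% of its speed; a pose out of reach is approached as far as the arm can. A call with a number of a shift or a turn outside -1 to 1 is refused whole. A call with a gripper value outside its range is refused whole. The fingers move at their own pace and stop on an object; FORCE is the grip in N (left out, the last holds). Time passes only in rows, so rows that repeat a pose let the fingers close. It gives the time, the measured TCP pose, the force and the opening at its end, in the units of the state.
- sense(): the state, without advancing time (a new reading comes with each control period).
- snapshot(name): name is "scene" or "top" or "wrist"; returns a dict with "pixels" (384x512x3 uint8, red, green, blue), "z_map" (384x512 float32, mm along the optical axis (not along the pixel's ray), 0 where there is no reading), "intrinsics" (3x3 intrinsics, pixels), "D" ([k1, k2, p1, p2, k3] as OpenCV has them; the pictures are not rectified), "R" (3x3) and "t" (3): a world point X has camera coordinates R X + t. Camera axes: x right, y down, z forward; pixel columns grow to the right and rows downward; lengths in mm; the calibration is good to about 2 mm. A picture is of the moment at which its call begins.
- hand_in(): hands the job in, once; it reports no verdict.
The state is a dict: "time": time; "joint_pos": joint angles; "qd": joint speeds; "joint_efforts": joint torques, N m; "tool_pos": TCP position; "tcp_rot": TCP orientation; "ft_force": force on the tool from outside, world axes, zero at the start; "wrist_torque": the same for the moment, N m; "finger_gap": finger opening in mm.
Only numpy, scipy, OpenCV 4.12 (cv2) and the standard library are available. Lean on these libraries where they do the work, as an engineer would, in place of code of your own. Each camera call takes 0.05 s, during which the arm holds its last target.

## Working session

There is one attempt and no reset: what is moved stays moved. The work goes in short steps, Python scripts to look and compute and a shell command to move; the robot and the scene stay as the last step left them, time stands still between calls to the robot, and variables do not carry over. Pictures are saved under pics/ and viewed, and the job is handed in when it is done.

```bash
ls; mkdir -p pics
cat > h.py <<'E'
import numpy as np, cv2, json
from bench import *
def snap(n, fn=None):
    s=snapshot(n)
    if fn: cv2.imwrite('pics/'+fn, cv2.cvtColor(np.asarray(s['pixels']),cv2.COLOR_RGB2BGR))
    np.savez('/tmp/%s.npz'%(fn or n), **{k:np.asarray(v) for k,v in s.items()})
    return s
def load(fn): return dict(np.load('/tmp/%s.npz'%fn))
def world(s,u,v,z=None):
    """pixel -> world, by depth or plane height z"""
    K=np.asarray(s['intrinsics'],float);D=np.asarray(s['D'],float);R=np.asarray(s['R']);t=np.asarray(s['t'])
    p=cv2.undistortPoints(np.array([[[u,v]]],float),K,D)[0,0]
    r=np.array([p[0],p[1],1.])
    if z is None:
        d=float(s['z_map'][int(round(v)),int(round(u))]); return R.T@(r*d-t)
    o=-R.T@t; w=R.T@r
    return o+w*(z-o[2])/w[2]
def proj(s,X):
    K=np.asarray(s['intrinsics'],float);D=np.asarray(s['D'],float)
    rv=cv2.Rodrigues(np.asarray(s['R'],float))[0]
    return cv2.projectPoints(np.atleast_2d(np.array(X,float)),rv,np.asarray(s['t'],float),K,D)[0][:,0]
def cloud(s):
    z=np.asarray(s['z_map']);H,W=z.shape
    u,v=np.meshgrid(np.arange(W),np.arange(H))
    p=cv2.undistortPoints(np.stack([u,v],-1).reshape(-1,1,2).astype(float),np.asarray(s['intrinsics'],float),np.asarray(s['D'],float))[:,0]
    P=np.c_[p,np.ones(len(p))]*z.reshape(-1,1)
    return ((P-np.asarray(s['t']))@np.asarray(s['R'])).reshape(H,W,3)
def big(fn,out,x0,y0,x1,y1,k):
    im=cv2.imread('pics/'+fn)[y0:y1,x0:x1]; cv2.imwrite('pics/'+out,cv2.resize(im,None,fx=k,fy=k,interpolation=cv2.INTER_CUBIC))
E
python3 - <<'E'
from h import *
for n in ['scene','top','wrist']: s=snap(n,n+'0.png')
print(sense())
E
```

```text
pics
{'time': 0.15, 'joint_pos': array([ 6.26572249e+01,  7.50740425e+00,  8.53165580e+01,  1.17932638e-04,
        8.72626298e+01, -4.89185642e+00]), 'qd': array([-0.02290092, -0.1103623 , -0.13204376, -0.0909416 , -0.06396025,
        0.01776193]), 'joint_efforts': array([ 9.19427875e-04, -5.70057678e+01, -5.01162601e+01, -1.74031952e-04,
        9.51072812e-03,  7.66606081e-05]), 'tool_pos': array([229.01835507, 554.37504458, 403.84646719]), 'tcp_rot': array([-1.79913733e+02, -7.50151916e-03,  1.57549070e+02]), 'ft_force': array([ 0.44070573,  0.47488701, -0.56481846]), 'wrist_torque': array([ 0.03156638,  0.02136309, -0.02025923]), 'finger_gap': 85.49554775920892}
```

View pics/scene0.png

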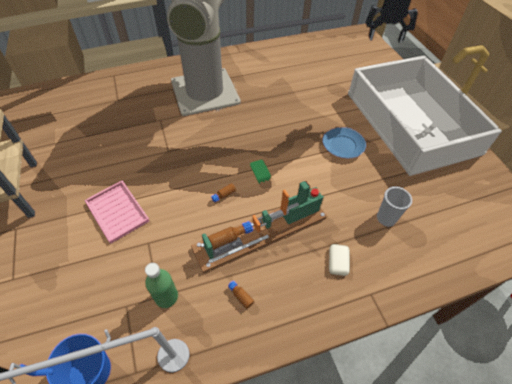

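View pics/top0.png

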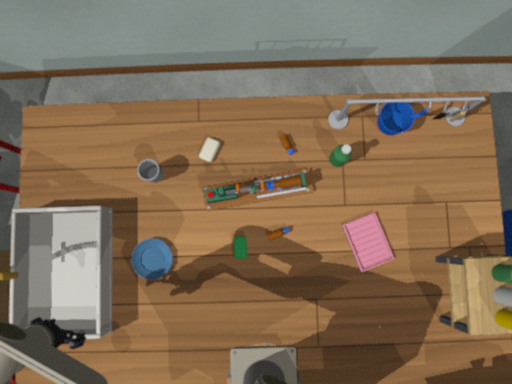

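View pics/wrist0.png

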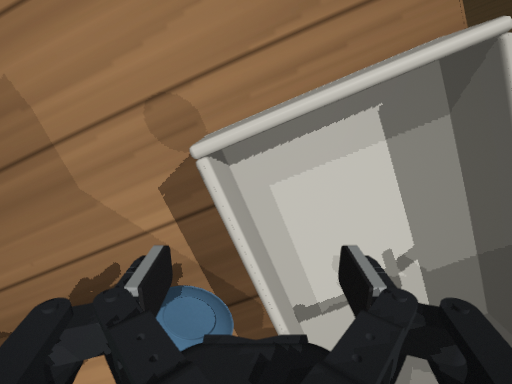

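The scene view shows the clamp at about (265,230), with the large amber bottle in it at (228,236). Two small look-alike bottles lie loose at (223,193) and (241,293). The tray is at (117,211). Next, closer crops and the clamp's axes.

Run:
```python
from h import *
big('scene0.png','sc1.png',180,170,340,280,5)
big('top0.png','tc1.png',190,120,340,270,5)
s=load('top0.png.png') if 0 else load('top0.png')
C=cloud(s)
print(proj(s,[[0,0,0],[500,0,0]]), s['intrinsics'][0,0], -s['R'].T@s['t'])
for n,(u,v) in dict(tray=(369,241),saucer=(152,259),soap=(209,150),tum=(149,170),tall=(341,156),scrub=(240,246),sb1=(287,143),sb2=(278,233),big=(292,183)).items():
    print(n,C[v,u].round(0))
s=load('scene0.png');C2=cloud(s)
print(-s['R'].T@s['t'])
```

```text
[[263.85410651 380.11502497]
 [259.2102229  229.83637411]] 430.39988474336855 [ 454.68499004    4.94082426 1481.96626848]
tray [ 450. -374.    2.]
saucer [411. 370.   3.]
soap [778. 165.  29.]
tum [718. 377.  15.]
tall [ 725. -270.  122.]
scrub [447.  66.  33.]
sb1 [ 793. -105.   33.]
sb2 [487. -63.  25.]
big [ 648. -113.   75.]
[1096.36276837 -182.76289297  852.62478456]
```

View pics/sc1.png

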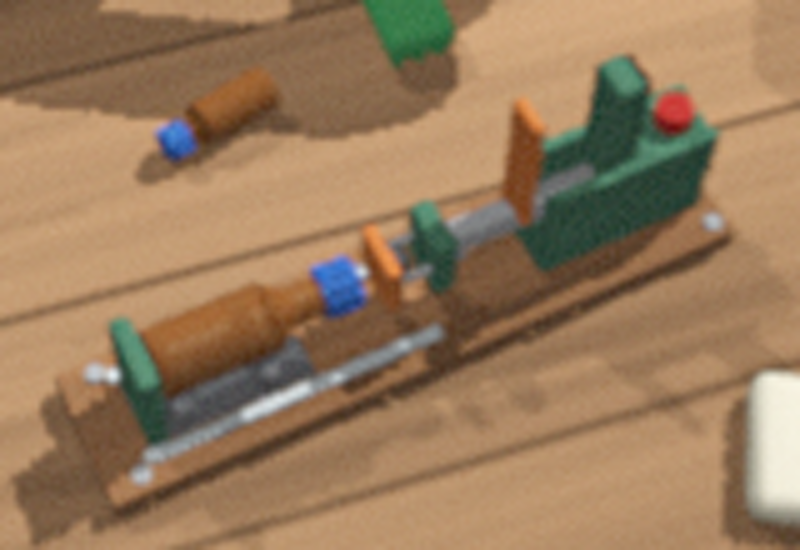

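View pics/tc1.png

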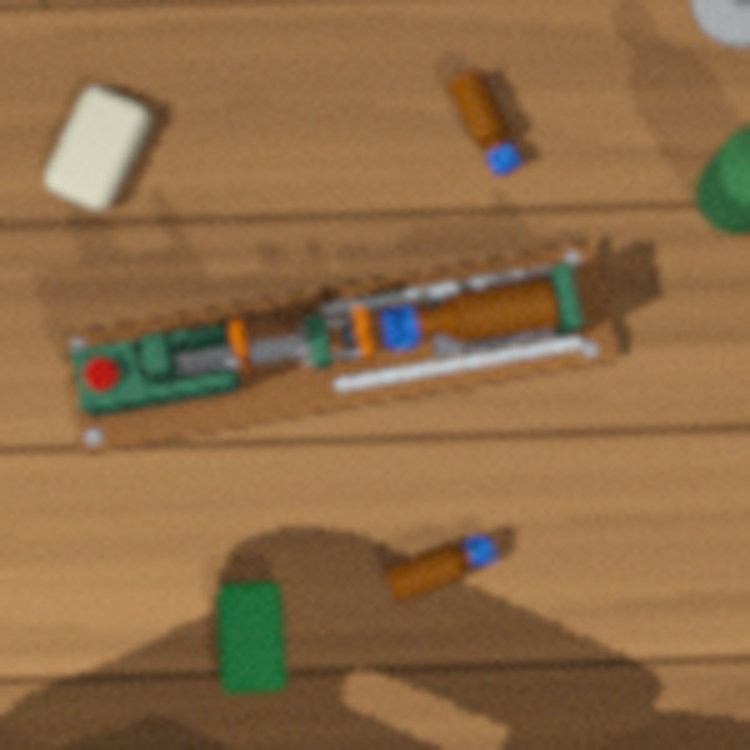

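Run:
```python
from h import *
s=load('top0.png');s2=load('scene0.png');s['z_map'];
T=lambda x,y:(190+x/5-.4,120+y/5-.4)
S=lambda x,y:(180+x/5-.4,170+y/5-.4)
for n,x,y,z in [('button',102,374,98),('trigtop',237,340,146),('handletop',153,353,150),('jaw',317,338,85),('pad',363,331,78),('capend',384,329,60),('stop',567,297,82)]:
    print(n,world(s,*T(x,y),z).round(1))
for n,x,y,z in [('button',674,108,98),('trigtop',529,116,146),('handletop',622,75,150),('pad',378,245,78),('stop',139,345,82)]:
    print(n,world(s2,*S(x,y),z).round(1))
for s in (s,s2):
    C=cloud(s);P=C.reshape(-1,3);col=s['pixels'].reshape(-1,3).astype(int)
    hsv=cv2.cvtColor(s['pixels'],cv2.COLOR_RGB2HSV).reshape(-1,3).astype(int)
    reg=(P[:,0]>560)&(P[:,0]<760)&(P[:,1]>-220)&(P[:,1]<260)
    red=reg&((hsv[:,0]<5)|(hsv[:,0]>174))&(hsv[:,1]>190)&(col[:,0]>120)
    print('red',red.sum(),P[red].mean(0).round(1),P[red].std(0).round(1))
    g=reg&(hsv[:,0]>55)&(hsv[:,0]<95)&(hsv[:,1]>90)&(P[:,2]>40)
    ax=np.linalg.svd(P[g][:,:2]-P[g][:,:2].mean(0),full_matrices=False)[2][0]
    print('green',g.sum(),ax,P[g].max(0),P[g].min(0))
```

```text
button [616.2 156.2  98. ]
trigtop [629.4  65.9 146. ]
handletop [622.3 118.4 150. ]
jaw [637.1  16.2  85. ]
pad [641.7 -14.1  78. ]
capend [645.  -28.4  60. ]
stop [ 659.5 -148.8   82. ]
button [617.8 157.4  98. ]
trigtop [630.7  65.6 146. ]
handletop [624.  117.6 150. ]
pad [638.4 -14.2  78. ]
stop [ 659.4 -145.1   82. ]
red 23 [616.7 156.3  99.1] [4.7 4.1 2.5]
green 287 [-0.15990122  0.98713302] [678.71118441 173.80241285 154.07760878] [ 596.19349663 -154.64867739   43.40536558]
red 3 [621.6 156.7  96.7] [5.8 2.6 0.8]
green 544 [-0.124965    0.99216115] [684.67886144 173.1296857  152.30401116] [ 610.461906   -154.95726486   40.03486241]
```

Candidates for the bottle, in top-view pixels:
- (292,183): in the clamp, the largest. This is the one the job needs.
- (287,143): small, lying loose.
- (278,233): small, lying loose.

The clamp's +x runs along about world (0.14, -0.99), and its origin is near (629, 72). I'm moving over the clamp for a close view.

```bash
cat >> h.py <<'E'
from scipy.spatial.transform import Rotation as Ro
def plan(pos,yaw=None,tilt=None):
    s=sense();R=Ro.from_euler('xyz',s['tcp_rot'],degrees=True)
    d=R.inv().apply(np.array(pos)-s['tool_pos'])
    o='t frac %s (mm %s)'%((d/150).round(3),d.round(1))
    if yaw is not None:
        rv=(R.inv()*Ro.from_euler('xyz',[180,0,yaw],degrees=True)).as_rotvec(degrees=True)
        o+=' a frac %s'%(rv/45).round(3)
    print(o,'| now',s['tool_pos'].round(1),s['tcp_rot'].round(2),'t',round(s['time'],2))
def st():
    s=sense();print(round(s['time'],2),s['tool_pos'].round(1),s['tcp_rot'].round(1),'F',s['ft_force'].round(1),'M',s['wrist_torque'].round(2),'gap',round(s['finger_gap'],1))
E
python3 -m jog '[{"tx":-1,"ty":-0.55,"az":0.75,"hand":1},{"tx":-1,"ty":-0.55,"az":0.75,"hand":1},{"tx":-1,"ty":-0.55,"az":0.75,"hand":1},{"tx":-1,"ty":-0.55,"az":0.75,"hand":1},{"tx":-1,"ty":-0.55,"az":0.75,"hand":1}]'
python3 -c "
from h import *
plan([612,70,404],98)"
```

```text
t frac [-3.593e+00 -2.009e+00  2.000e-03] (mm [-5.389e+02 -3.014e+02  2.000e-01]) a frac [-2.000e-03  1.000e-03  1.323e+00] | now [229.  554.4 403.8] [-1.7991e+02 -1.0000e-02  1.5755e+02] t 0.15invalid input at $[0]: expected keys tx, ty, tz, ax, ay, az, hand
```

```bash
python3 -m jog '[{"tx":-1,"ty":-0.55,"tz":0,"ax":0,"ay":0,"az":0.75,"hand":1},{"tx":-1,"ty":-0.55,"tz":0,"ax":0,"ay":0,"az":0.75,"hand":1},{"tx":-1,"ty":-0.55,"tz":0,"ax":0,"ay":0,"az":0.75,"hand":1},{"tx":-1,"ty":-0.55,"tz":0,"ax":0,"ay":0,"az":0.75,"hand":1},{"tx":-1,"ty":-0.55,"tz":0,"ax":0,"ay":0,"az":0.75,"hand":1}]'
python3 -c "
from h import *
plan([612,70,404],98)"
```

```text
time: 0.57
tool_pos: [339.5, 416.8, 404.4]
tcp_rot: [-180.0, 0.2, 123.2]
ft_force: [-0.5, 0.5, 0.4]
finger_gap: 85.4
t frac [-2.929  0.255  0.011] (mm [-439.3   38.3    1.6]) a frac [0.    0.004 0.56 ] | now [339.5 416.8 404.4] [-1.7998e+02  1.6000e-01  1.2318e+02] t 0.57
```

```bash
python3 -m jog '[{"tx":-1,"ty":0,"tz":0,"ax":0,"ay":0,"az":0.55,"hand":0},{"tx":-1,"ty":0,"tz":0,"ax":0,"ay":0,"az":0.55,"hand":0},{"tx":-1,"ty":0,"tz":0,"ax":0,"ay":0,"az":0.55,"hand":0},{"tx":-1,"ty":0,"tz":0,"ax":0,"ay":0,"az":0.55,"hand":0}]' 
python3 -c "
from h import *
plan([612,70,404],98)"
```

```text
time: 0.9
tool_pos: [421.0, 293.5, 404.5]
tcp_rot: [180.0, 0.1, 98.6]
ft_force: [0.4, -0.4, 0.0]
finger_gap: 39.0
t frac [-1.663  1.037  0.005] (mm [-249.4  155.6    0.8]) a frac [0.    0.002 0.013] | now [421.  293.5 404.5] [1.7999e+02 7.0000e-02 9.8560e+01] t 0.9
```

```bash
python3 -m jog '[{"tx":-0.83,"ty":0.52,"tz":0,"ax":0,"ay":0,"az":0,"hand":0},{"tx":-0.83,"ty":0.52,"tz":0,"ax":0,"ay":0,"az":0,"hand":0},{"tx":-0.83,"ty":0.52,"tz":0,"ax":0,"ay":0,"az":0,"hand":0},{"tx":-0.83,"ty":0.52,"tz":0,"ax":0,"ay":0,"az":0,"hand":0}]' 
python3 -m jog '[{"tx":-0.83,"ty":0.52,"tz":0,"ax":0,"ay":0,"az":0,"hand":0},{"tx":-0.83,"ty":0.52,"tz":0,"ax":0,"ay":0,"az":0,"hand":0},{"tx":-0.83,"ty":0.52,"tz":0,"ax":0,"ay":0,"az":0,"hand":0},{"tx":-0.83,"ty":0.52,"tz":0,"ax":0,"ay":0,"az":0,"hand":0}]' 
python3 -c "
from h import *
plan([612,70,404],98)
snap('wrist','w1.png');snap('top','t1.png')"
```

```text
time: 1.23
tool_pos: [518.2, 182.3, 404.4]
tcp_rot: [180.0, 0.1, 98.9]
ft_force: [-0.9, 0.4, -0.7]
finger_gap: 0.2
time: 1.57
tool_pos: [614.8, 71.3, 404.1]
tcp_rot: [-180.0, 0.1, 98.9]
ft_force: [1.0, 0.4, -0.0]
finger_gap: 0.0
t frac [-0.006 -0.02   0.001] (mm [-0.9 -2.9  0.1]) a frac [-0.     0.002  0.02 ] | now [614.8  71.3 404.1] [-1.7999e+02  7.0000e-02  9.8920e+01] t 1.57
```

View pics/w1.png

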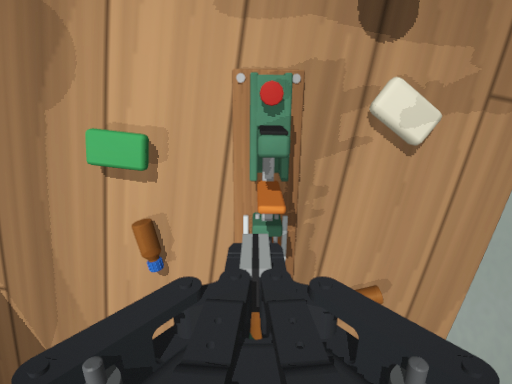

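The wrist view looks straight down on the clamp: red button at (271,93), handle at (272,140), trigger at (270,197). I'll enlarge it for measurement.

```bash
python3 -c "
from h import *
big('w1.png','w1b.png',220,60,320,240,4)"
```

```text
(no output)
```

View pics/w1b.png

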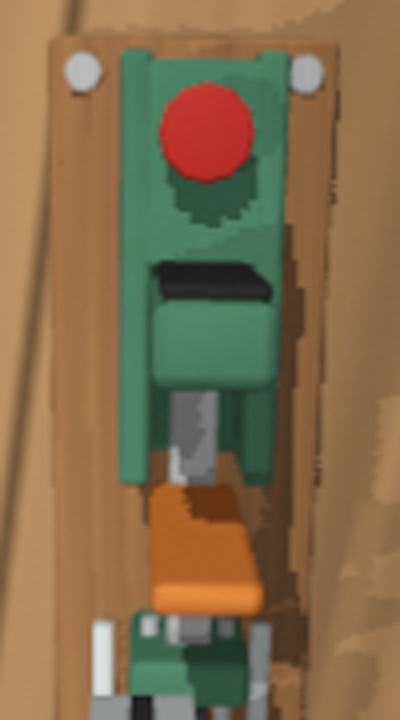

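Run:
```python
from h import *
s=load('w1.png'); print('cam',(-s['R'].T@s['t']).round(0), s['R'][2].round(2))
T=lambda x,y:(220+x/4-.4,60+y/4-.4)
C=cloud(s)
for n,x,y,z in [('button',207,132,98),('trigtop',207,597,146),('trigtopL',152,597,146),('trigtopR',262,597,146),('handle',215,340,150),('screwL',82,71,17),('screwR',306,75,17)]:
    p=T(x,y); print(n,world(s,*p,z).round(1),C[int(round(p[1])),int(round(p[0]))].round(1))
```

```text
cam [602. 148. 374.] [ 0.05 -0.3  -0.95]
button [615.3 158.3  98. ] [615.  157.9  98.9]
trigtop [628.8  65.5 146. ] [628.2  66.3 148.8]
trigtopL [617.4  63.7 146. ] [617.8  63.3 145.2]
trigtopR [640.2  67.2 146. ] [639.8  67.7 147.7]
handle [620.9 119.1 150. ] [620.6 118.8 150.1]
screwL [580.7 172.4  17. ] [580.6 172.7  17.8]
screwR [644.7 181.3  17. ] [644.4 181.5  18.5]
```

Trigger, button and screws agree. The clamp's origin is about (627.9, 72.8), and its -x points at a yaw of about 98.1°. I'll go in front of the trigger with the fingers shut and the tips at z 128.

```bash
python3 -c "
from h import *
plan([632.6,40.1,301],98.1)"
```

```text
t frac [-0.225  0.087  0.685] (mm [-33.7  13.1 102.7]) a frac [-0.001  0.001  0.016] | now [614.6  71.5 403.7] [-1.7994e+02  5.0000e-02  9.8810e+01] t 1.67
```

```bash
python3 -m jog '[{"tx":-0.23,"ty":0.087,"tz":0.1,"ax":0,"ay":0,"az":0.016,"hand":0},{"tx":-0.23,"ty":0.087,"tz":0.3,"ax":0,"ay":0,"az":0.016,"hand":0},{"tx":-0.23,"ty":0.087,"tz":0.5,"ax":0,"ay":0,"az":0.016,"hand":0},{"tx":-0.23,"ty":0.087,"tz":0.685,"ax":0,"ay":0,"az":0.016,"hand":0},{"tx":-0.23,"ty":0.087,"tz":0.685,"ax":0,"ay":0,"az":0.016,"hand":0}]' 
python3 -c "
from h import *
plan([632.6,40.1,301],98.1)
snap('wrist','w2.png');snap('scene','s2.png');big('s2.png','s2b.png',180,150,340,280,5);st()"
```

```text
time: 2.08
tool_pos: [628.2, 43.5, 294.2]
tcp_rot: [-179.3, -0.1, 98.3]
ft_force: [-1.3, 0.7, -1.9]
finger_gap: -0.1
t frac [-0.027  0.025 -0.046] (mm [-4.   3.7 -6.9]) a frac [-0.015 -0.003  0.005] | now [628.2  43.5 294.2] [-1.7933e+02 -1.2000e-01  9.8340e+01] t 2.08
2.18 [630.4  43.6 301. ] [-179.8   -0.    98.4] F [0.5 0.2 1.1] M [-0.04  0.02 -0.  ] gap -0.1
```

View pics/w2.png

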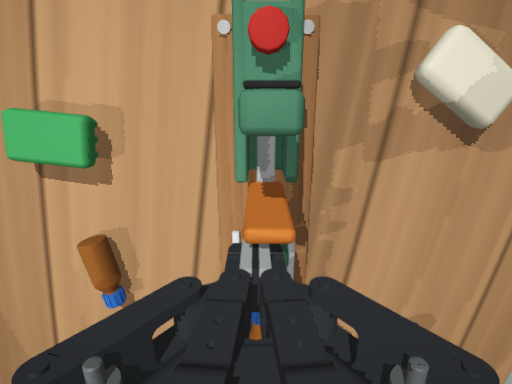

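View pics/s2b.png

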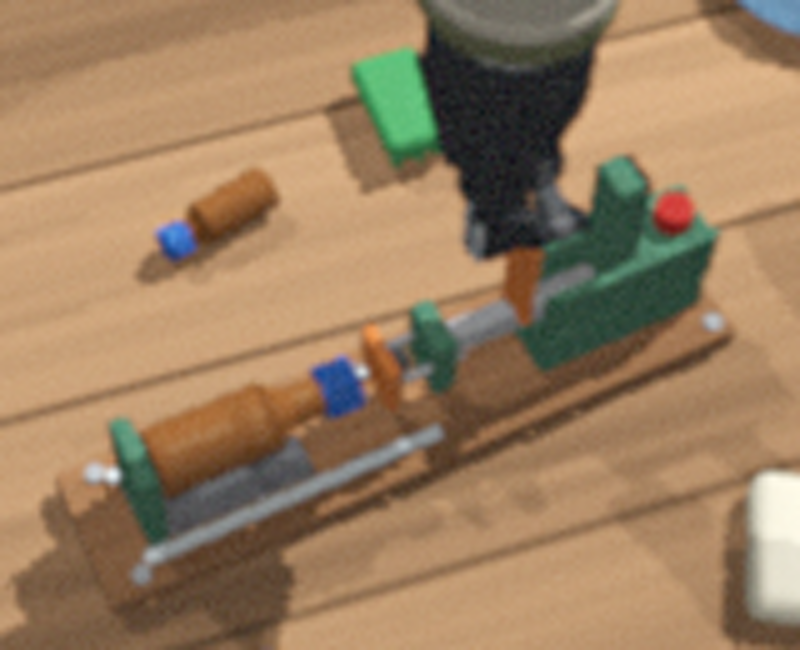

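The closed fingers stand a few mm in front of the trigger. I'll pull the first stroke gradually, reading the force as it goes.

```bash
python3 -m jog '[{"tx":0.02,"ty":0.01,"tz":0,"ax":0,"ay":0,"az":0,"hand":0},{"tx":0.04,"ty":0.01,"tz":0,"ax":0,"ay":0,"az":0,"hand":0},{"tx":0.06,"ty":0.01,"tz":0,"ax":0,"ay":0,"az":0,"hand":0},{"tx":0.08,"ty":0.01,"tz":0,"ax":0,"ay":0,"az":0,"hand":0},{"tx":0.08,"ty":0.01,"tz":0,"ax":0,"ay":0,"az":0,"hand":0}]' 
python3 -m jog '[{"tx":0.02,"ty":0,"tz":0,"ax":0,"ay":0,"az":0,"hand":0},{"tx":0.04,"ty":0,"tz":0,"ax":0,"ay":0,"az":0,"hand":0},{"tx":0.06,"ty":0,"tz":0,"ax":0,"ay":0,"az":0,"hand":0},{"tx":0.06,"ty":0,"tz":0,"ax":0,"ay":0,"az":0,"hand":0}]'
python3 -m jog '[{"tx":0.02,"ty":0,"tz":0,"ax":0,"ay":0,"az":0,"hand":0},{"tx":0.03,"ty":0,"tz":0,"ax":0,"ay":0,"az":0,"hand":0},{"tx":0.03,"ty":0,"tz":0,"ax":0,"ay":0,"az":0,"hand":0}]'
cat >> h.py <<'E'
O=np.array([627.9,72.8]);U=np.array([np.cos(np.radians(-81.9)),np.sin(np.radians(-81.9))]);V=np.array([-U[1],U[0]])
def cl():
    s=sense();d=s['tool_pos'][:2]-O;f=s['ft_force'][:2]
    print('t',round(s['time'],2),'clamp xy',round(d@U,1),round(d@V,1),'z',s['tool_pos'][2].round(1),'Fx %.1f Fy %.1f Fz %.1f'%(f@U,f@V,s['ft_force'][2]),'yaw',s['tcp_rot'].round(1))
E
python3 -c "
from h import *
cl()
snap('scene','s3.png');big('s3.png','s3b.png',180,150,340,280,5)
cl()"
```

```text
time: 2.6
tool_pos: [631.6, 55.5, 304.0]
tcp_rot: [179.8, 0.0, 98.4]
ft_force: [0.8, -2.7, 2.6]
finger_gap: -0.5
time: 2.93
tool_pos: [629.8, 64.4, 302.6]
tcp_rot: [179.9, -0.0, 98.3]
ft_force: [1.6, -3.5, 4.4]
finger_gap: 0.2
time: 3.18
tool_pos: [629.1, 68.7, 302.2]
tcp_rot: [180.0, -0.0, 98.3]
ft_force: [2.8, -3.6, 4.1]
finger_gap: -0.3
t 3.18 clamp xy 4.2 0.6 z 302.2 Fx 4.0 Fy 2.2 Fz 4.1 yaw [180.   -0.   98.3]
t 3.23 clamp xy 4.4 0.6 z 302.2 Fx 3.3 Fy 2.0 Fz 4.5 yaw [180.    0.   98.3]
```

View pics/s3b.png

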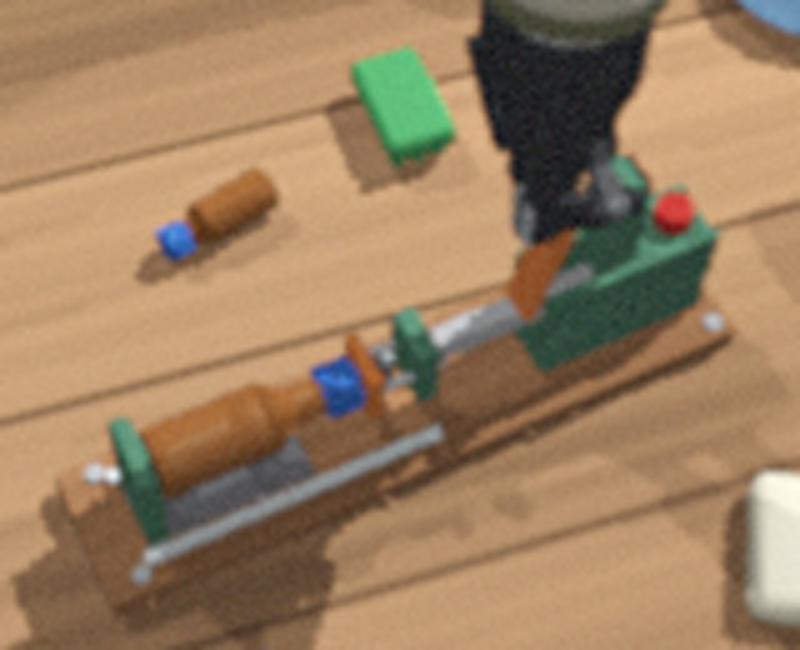

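```bash
python3 -m jog '[{"tx":0.015,"ty":0,"tz":0,"ax":0,"ay":0,"az":0,"hand":0},{"tx":0.03,"ty":0,"tz":0,"ax":0,"ay":0,"az":0,"hand":0},{"tx":0.03,"ty":0,"tz":0,"ax":0,"ay":0,"az":0,"hand":0}]' 
python3 -c "
from h import *
cl()"
python3 -m jog '[{"tx":0.015,"ty":0,"tz":0,"ax":0,"ay":0,"az":0,"hand":0},{"tx":0.022,"ty":0,"tz":0,"ax":0,"ay":0,"az":0,"hand":0},{"tx":0.022,"ty":0,"tz":0,"ax":0,"ay":0,"az":0,"hand":0}]' 
python3 -c "
from h import *
cl()
s=snap('scene','s4.png');big('s4.png','s4b.png',180,150,340,280,5)
cl()"
```

```text
time: 3.48
tool_pos: [628.4, 72.9, 301.7]
tcp_rot: [180.0, 0.0, 98.3]
ft_force: [3.1, -3.4, 3.6]
finger_gap: 0.1
t 3.48 clamp xy -0.0 0.5 z 301.7 Fx 3.9 Fy 2.6 Fz 3.6 yaw [180.    0.   98.3]
time: 3.73
tool_pos: [627.9, 75.8, 301.4]
tcp_rot: [-180.0, 0.0, 98.3]
ft_force: [4.3, -6.9, 0.7]
finger_gap: -0.0
t 3.73 clamp xy -3.0 0.5 z 301.4 Fx 7.5 Fy 3.2 Fz 0.7 yaw [-180.     0.    98.3]
t 3.78 clamp xy -2.8 0.5 z 301.4 Fx 6.5 Fy 3.6 Fz 0.8 yaw [-1.80e+02  1.00e-01  9.83e+01]
```

View pics/s4b.png

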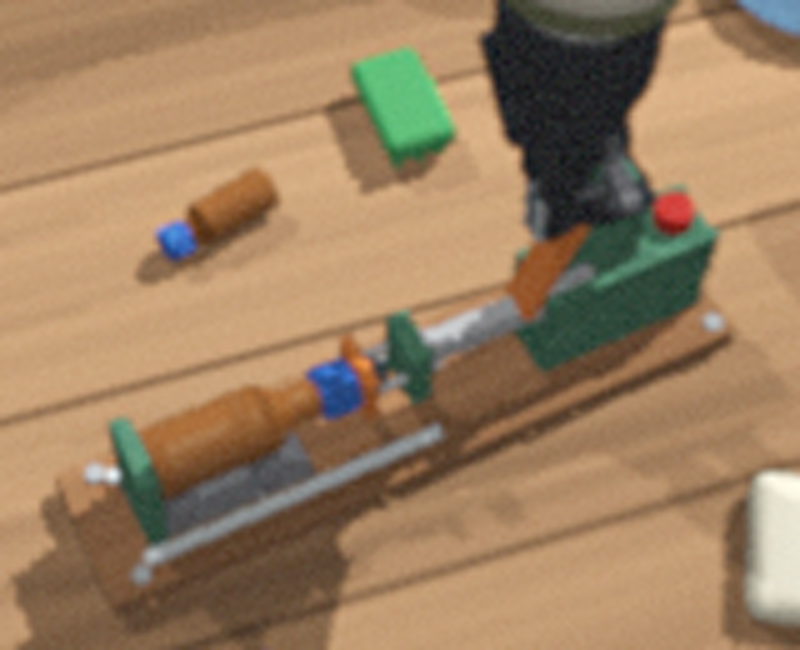

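The force rose from about 4 N to about 7 N at the end of the stroke, as the pad met the cap and started moving it. I'm letting the trigger return for stroke two.

```bash
python3 -m jog '[{"tx":-0.06,"ty":-0.003,"tz":0,"ax":0,"ay":0,"az":0,"hand":0},{"tx":-0.12,"ty":-0.003,"tz":0,"ax":0,"ay":0,"az":0,"hand":0},{"tx":-0.18,"ty":-0.003,"tz":0,"ax":0,"ay":0,"az":0,"hand":0},{"tx":-0.2,"ty":-0.003,"tz":0,"ax":0,"ay":0,"az":0,"hand":0},{"tx":-0.2,"ty":-0.003,"tz":0,"ax":0,"ay":0,"az":0,"hand":0}]' 
python3 -c "
from h import *
cl()
s=snap('scene','s5.png');big('s5.png','s5b.png',180,150,340,280,5)
cl()"
```

```text
time: 4.2
tool_pos: [631.6, 45.3, 301.4]
tcp_rot: [-179.9, -0.0, 98.3]
ft_force: [0.1, -0.6, 0.3]
finger_gap: 0.1
t 4.2 clamp xy 27.7 -0.2 z 301.4 Fx 0.6 Fy -0.0 Fz 0.3 yaw [-179.9   -0.    98.3]
t 4.25 clamp xy 27.2 -0.1 z 301.5 Fx -0.3 Fy 0.2 Fz 0.6 yaw [-179.9   -0.    98.3]
```

View pics/s5b.png

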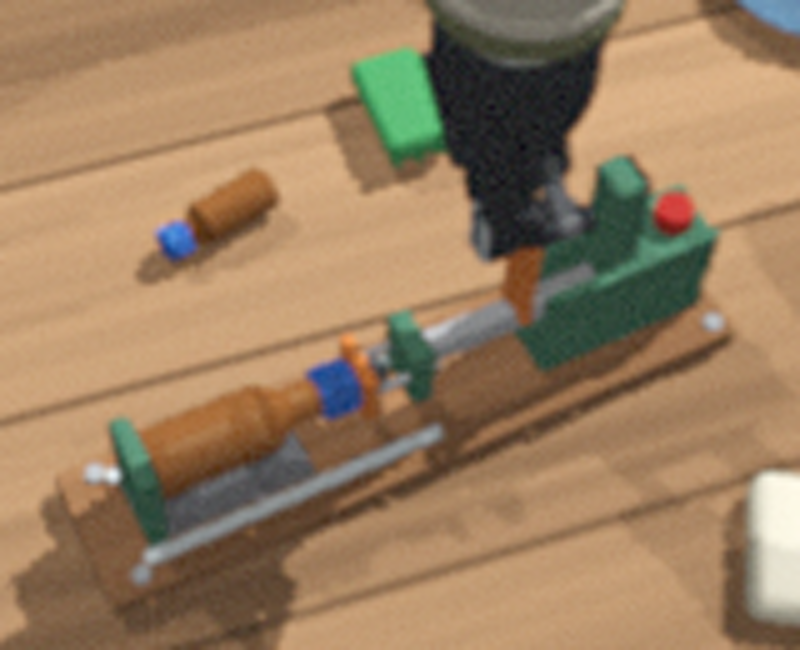

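The trigger is back and the ratchet held the jaw. Stroke two goes in smaller steps.

```bash
python3 -m jog '[{"tx":0.02,"ty":0,"tz":0,"ax":0,"ay":0,"az":0,"hand":0},{"tx":0.04,"ty":0,"tz":0,"ax":0,"ay":0,"az":0,"hand":0},{"tx":0.06,"ty":0,"tz":0,"ax":0,"ay":0,"az":0,"hand":0},{"tx":0.08,"ty":0,"tz":0,"ax":0,"ay":0,"az":0,"hand":0},{"tx":0.08,"ty":0,"tz":0,"ax":0,"ay":0,"az":0,"hand":0}]' >/dev/null
python3 -c "
from h import *
cl()"
python3 -m jog '[{"tx":0.015,"ty":0,"tz":0,"ax":0,"ay":0,"az":0,"hand":0},{"tx":0.03,"ty":0,"tz":0,"ax":0,"ay":0,"az":0,"hand":0},{"tx":0.03,"ty":0,"tz":0,"ax":0,"ay":0,"az":0,"hand":0}]' >/dev/null
python3 -c "
from h import *
cl()"
python3 -m jog '[{"tx":0.015,"ty":0,"tz":0,"ax":0,"ay":0,"az":0,"hand":0},{"tx":0.03,"ty":0,"tz":0,"ax":0,"ay":0,"az":0,"hand":0},{"tx":0.03,"ty":0,"tz":0,"ax":0,"ay":0,"az":0,"hand":0}]' >/dev/null
python3 -c "
from h import *
cl()"
```

```text
t 4.67 clamp xy 14.6 0.0 z 302.5 Fx 8.1 Fy -2.0 Fz 3.6 yaw [1.80e+02 1.00e-01 9.84e+01]
t 4.92 clamp xy 10.3 0.0 z 302.6 Fx 7.1 Fy -3.0 Fz 3.3 yaw [1.80e+02 1.00e-01 9.83e+01]
t 5.17 clamp xy 5.8 0.0 z 302.5 Fx 7.6 Fy -2.0 Fz 3.5 yaw [1.80e+02 1.00e-01 9.83e+01]
```

Fx is steady at about 7.6 N, which is the 4 N baseline plus 0.6 × 6 N, so the cap is sliding on. Continuing.

```bash
python3 -m jog '[{"tx":0.012,"ty":0,"tz":0,"ax":0,"ay":0,"az":0,"hand":0},{"tx":0.02,"ty":0,"tz":0,"ax":0,"ay":0,"az":0,"hand":0},{"tx":0.02,"ty":0,"tz":0,"ax":0,"ay":0,"az":0,"hand":0}]' >/dev/null
python3 -c "
from h import *
cl()"
python3 -m jog '[{"tx":0.012,"ty":0,"tz":0,"ax":0,"ay":0,"az":0,"hand":0},{"tx":0.02,"ty":0,"tz":0,"ax":0,"ay":0,"az":0,"hand":0},{"tx":0.02,"ty":0,"tz":0,"ax":0,"ay":0,"az":0,"hand":0}]' >/dev/null
python3 -c "
from h import *
cl()"
python3 -m jog '[{"tx":0.012,"ty":0,"tz":0,"ax":0,"ay":0,"az":0,"hand":0},{"tx":0.015,"ty":0,"tz":0,"ax":0,"ay":0,"az":0,"hand":0},{"tx":0.015,"ty":0,"tz":0,"ax":0,"ay":0,"az":0,"hand":0}]' >/dev/null
python3 -c "
from h import *
cl()"
```

```text
t 5.42 clamp xy 3.0 -0.0 z 302.3 Fx 8.4 Fy -1.2 Fz 0.8 yaw [1.80e+02 1.00e-01 9.83e+01]
t 5.67 clamp xy 0.1 -0.0 z 302.0 Fx 7.6 Fy -0.6 Fz -0.4 yaw [-1.80e+02  1.00e-01  9.83e+01]
t 5.92 clamp xy -2.1 -0.1 z 301.7 Fx 9.1 Fy -0.1 Fz -1.5 yaw [-1.80e+02  1.00e-01  9.83e+01]
```

```bash
python3 -m jog '[{"tx":0.007,"ty":0,"tz":0,"ax":0,"ay":0,"az":0,"hand":0},{"tx":0.01,"ty":0,"tz":0,"ax":0,"ay":0,"az":0,"hand":0},{"tx":0.01,"ty":0,"tz":0,"ax":0,"ay":0,"az":0,"hand":0}]' >/dev/null
python3 -c "
from h import *
cl()
s=snap('scene','s6.png');big('s6.png','s6b.png',180,150,340,280,5)
cl()"
```

```text
t 6.17 clamp xy -3.5 -0.1 z 301.5 Fx 8.5 Fy 1.2 Fz -2.0 yaw [-1.80e+02  1.00e-01  9.83e+01]
t 6.22 clamp xy -3.4 -0.1 z 301.5 Fx 9.0 Fy 0.5 Fz -2.3 yaw [-1.80e+02  1.00e-01  9.83e+01]
```

View pics/s6b.png

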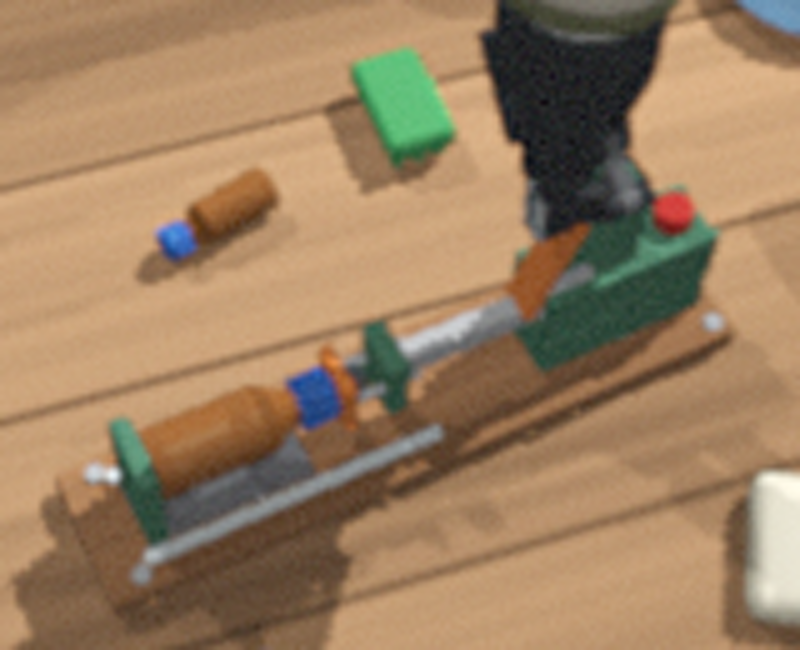

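The cap has slid on by roughly 10 mm. Fx is about 9 N, well short of the ~15 N target. I'm returning for a third stroke.

```bash
python3 -m jog '[{"tx":-0.06,"ty":0,"tz":0,"ax":0,"ay":0,"az":0,"hand":0},{"tx":-0.12,"ty":0,"tz":0,"ax":0,"ay":0,"az":0,"hand":0},{"tx":-0.18,"ty":0,"tz":0,"ax":0,"ay":0,"az":0,"hand":0},{"tx":-0.2,"ty":0,"tz":0,"ax":0,"ay":0,"az":0,"hand":0},{"tx":-0.2,"ty":0,"tz":0,"ax":0,"ay":0,"az":0,"hand":0}]' >/dev/null
python3 -c "
from h import *
cl()"
python3 -m jog '[{"tx":0.015,"ty":0,"tz":0,"ax":0,"ay":0,"az":0,"hand":0},{"tx":0.03,"ty":0,"tz":0,"ax":0,"ay":0,"az":0,"hand":0},{"tx":0.04,"ty":0,"tz":0,"ax":0,"ay":0,"az":0,"hand":0},{"tx":0.05,"ty":0,"tz":0,"ax":0,"ay":0,"az":0,"hand":0},{"tx":0.05,"ty":0,"tz":0,"ax":0,"ay":0,"az":0,"hand":0}]' >/dev/null
python3 -c "
from h import *
cl()"
python3 -m jog '[{"tx":0.007,"ty":0,"tz":0,"ax":0,"ay":0,"az":0,"hand":0},{"tx":0.013,"ty":0,"tz":0,"ax":0,"ay":0,"az":0,"hand":0},{"tx":0.013,"ty":0,"tz":0,"ax":0,"ay":0,"az":0,"hand":0}]' >/dev/null
python3 -c "
from h import *
cl()"
```

```text
t 6.63 clamp xy 26.7 0.1 z 302.0 Fx -1.0 Fy -0.3 Fz 1.1 yaw [180.   -0.   98.3]
t 7.05 clamp xy 18.7 0.2 z 302.5 Fx 7.6 Fy -1.4 Fz 3.3 yaw [1.80e+02 1.00e-01 9.83e+01]
t 7.3 clamp xy 17.0 0.1 z 302.6 Fx 8.0 Fy -1.0 Fz 3.5 yaw [1.80e+02 1.00e-01 9.83e+01]
```

```bash
python3 -m jog '[{"tx":0.007,"ty":0,"tz":0,"ax":0,"ay":0,"az":0,"hand":0},{"tx":0.013,"ty":0,"tz":0,"ax":0,"ay":0,"az":0,"hand":0},{"tx":0.013,"ty":0,"tz":0,"ax":0,"ay":0,"az":0,"hand":0}]' >/dev/null
python3 -c "
from h import *
cl()"
python3 -m jog '[{"tx":0.007,"ty":0,"tz":0,"ax":0,"ay":0,"az":0,"hand":0},{"tx":0.013,"ty":0,"tz":0,"ax":0,"ay":0,"az":0,"hand":0},{"tx":0.013,"ty":0,"tz":0,"ax":0,"ay":0,"az":0,"hand":0}]' >/dev/null
python3 -c "
from h import *
cl()"
python3 -m jog '[{"tx":0.007,"ty":0,"tz":0,"ax":0,"ay":0,"az":0,"hand":0},{"tx":0.013,"ty":0,"tz":0,"ax":0,"ay":0,"az":0,"hand":0},{"tx":0.013,"ty":0,"tz":0,"ax":0,"ay":0,"az":0,"hand":0}]' >/dev/null
python3 -c "
from h import *
cl()"
```

```text
t 7.55 clamp xy 15.2 0.1 z 302.7 Fx 8.8 Fy -2.1 Fz 3.1 yaw [180.    0.2  98.3]
t 7.8 clamp xy 13.6 0.1 z 302.8 Fx 10.1 Fy -2.8 Fz 4.1 yaw [180.    0.2  98.3]
t 8.05 clamp xy 11.9 0.1 z 302.8 Fx 11.9 Fy -2.3 Fz 3.8 yaw [180.    0.2  98.3]
```

The force is now climbing about 1 N per mm, so the cap is home and the pad spring is loading. About 3 mm more to go.

```bash
python3 -m jog '[{"tx":0.007,"ty":0,"tz":0,"ax":0,"ay":0,"az":0,"hand":0},{"tx":0.012,"ty":0,"tz":0,"ax":0,"ay":0,"az":0,"hand":0},{"tx":0.012,"ty":0,"tz":0,"ax":0,"ay":0,"az":0,"hand":0}]' >/dev/null
python3 -c "
from h import *
cl()"
python3 -m jog '[{"tx":0.006,"ty":0,"tz":0,"ax":0,"ay":0,"az":0,"hand":0},{"tx":0.006,"ty":0,"tz":0,"ax":0,"ay":0,"az":0,"hand":0}]' >/dev/null
python3 -c "
from h import *
cl()
s=snap('scene','s7.png');big('s7.png','s7b.png',180,150,340,280,5)
cl()"
```

```text
t 8.3 clamp xy 10.3 0.1 z 302.8 Fx 12.5 Fy -2.6 Fz 3.4 yaw [180.    0.2  98.3]
t 8.47 clamp xy 9.5 0.1 z 302.8 Fx 12.8 Fy -1.9 Fz 4.5 yaw [180.    0.2  98.3]
t 8.52 clamp xy 9.6 0.1 z 302.9 Fx 13.4 Fy -1.1 Fz 3.1 yaw [180.    0.2  98.3]
```

View pics/s7b.png

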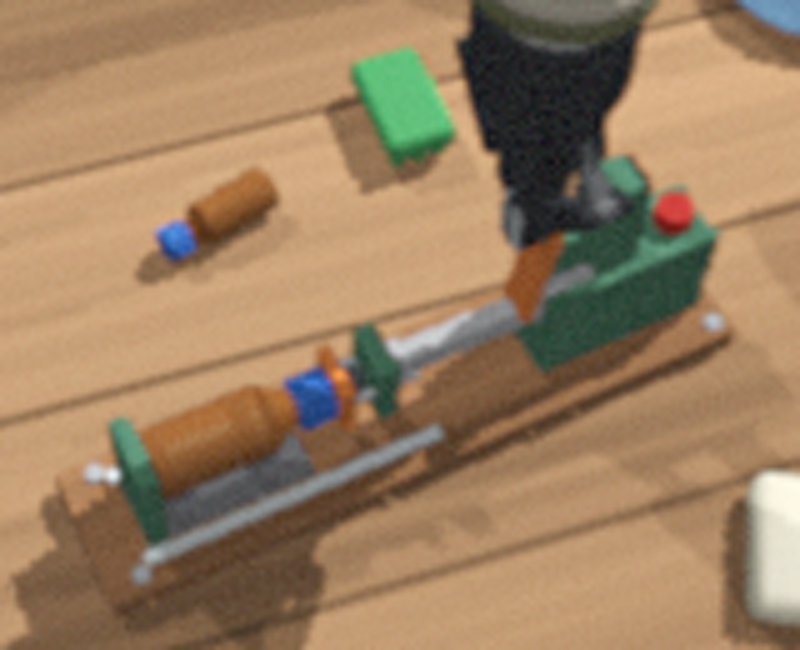

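Jaw force is about 16 N. I'll add 2 mm to end near 19 N.

```bash
python3 -m jog '[{"tx":0.006,"ty":0,"tz":0,"ax":0,"ay":0,"az":0,"hand":0},{"tx":0.012,"ty":0,"tz":0,"ax":0,"ay":0,"az":0,"hand":0},{"tx":0.012,"ty":0,"tz":0,"ax":0,"ay":0,"az":0,"hand":0}]' >/dev/null
python3 -c "
from h import *
cl()
s=snap('wrist','w7.png')
cl()"
```

```text
t 8.77 clamp xy 7.9 0.1 z 302.8 Fx 14.2 Fy -2.7 Fz 3.3 yaw [180.    0.3  98.3]
t 8.82 clamp xy 8.0 0.1 z 302.8 Fx 14.7 Fy -2.8 Fz 3.3 yaw [180.    0.3  98.3]
```

That is about 18 N of jaw force, so I stop here. I'm letting go and checking that the jaw holds.

```bash
python3 -m jog '[{"tx":-0.05,"ty":0,"tz":0,"ax":0,"ay":0,"az":0,"hand":0},{"tx":-0.1,"ty":0,"tz":0,"ax":0,"ay":0,"az":0,"hand":0},{"tx":-0.14,"ty":0,"tz":0,"ax":0,"ay":0,"az":0,"hand":0},{"tx":-0.14,"ty":0,"tz":0,"ax":0,"ay":0,"az":0,"hand":0}]' >/dev/null
python3 -m jog '[{"tx":0,"ty":0,"tz":-0.2,"ax":0,"ay":0,"az":0,"hand":0},{"tx":0,"ty":0,"tz":-0.4,"ax":0,"ay":0,"az":0,"hand":0},{"tx":0,"ty":0,"tz":-0.5,"ax":0,"ay":0,"az":0,"hand":0},{"tx":0,"ty":0,"tz":-0.5,"ax":0,"ay":0,"az":0,"hand":0}]' >/dev/null
python3 -c "
from h import *
cl()
s=snap('scene','s8.png');big('s8.png','s8b.png',180,150,340,280,5)
p=O-86*U; plan([p[0],p[1],375],98.1)"
```

```text
t 9.48 clamp xy 26.6 1.3 z 382.5 Fx 0.8 Fy 0.4 Fz 0.9 yaw [179.5   0.   98.4]
t frac [ 0.751 -0.003  0.032] (mm [112.6  -0.4   4.8]) a frac [0.006 0.    0.006] | now [632.5  46.6 379.8] [179.71   0.    98.36] t 9.53
```

View pics/s8b.png

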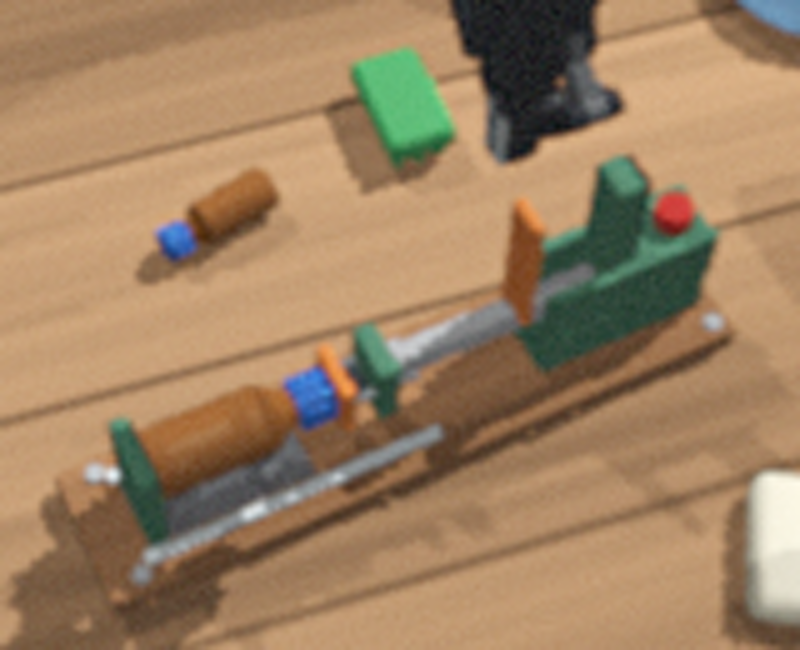

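```bash
python3 - <<'E'
from h import *
s=load('s8.png')
S=lambda x,y:(180+x/5-.4,150+y/5-.4)
for n,x,y,z in [('jaw0',425,306,85),('pad0',373,328,78),('jaw',368,328,85),('pad',329,348,78)]:
    p=world(s,*S(x,y),z); print(n,((p[:2]-O)@U).round(1),((p[:2]-O)@V).round(1))
big('s8.png','s8c.png',235,190,265,245,14) if 0 else None
im=cv2.imread('pics/s8.png')[208:242,232:266];im0=cv2.imread('pics/s2.png')[208:242,240:274]
cv2.imwrite('pics/cmp.png',cv2.resize(np.hstack([im0,im]),None,fx=11,fy=11,interpolation=cv2.INTER_CUBIC))
E
python3 -m jog '[{"tx":0.25,"ty":0,"tz":0.02,"ax":0,"ay":0,"az":0.006,"hand":0},{"tx":0.5,"ty":0,"tz":0.02,"ax":0,"ay":0,"az":0.006,"hand":0},{"tx":0.7,"ty":0,"tz":0.02,"ax":0,"ay":0,"az":0.006,"hand":0},{"tx":0.75,"ty":0,"tz":0.02,"ax":0,"ay":0,"az":0.006,"hand":0},{"tx":0.75,"ty":0,"tz":0.02,"ax":0,"ay":0,"az":0.006,"hand":0}]'
python3 -c "
from h import *
cl()
snap('wrist','w9.png');snap('scene','s9.png');big('s9.png','s9b.png',220,130,340,250,5)
p=O-86*U; plan([p[0],p[1],280],98.1)"
```

```text
jaw0 57.3 -8.5
pad0 85.3 -12.3
jaw 89.7 -9.4
pad 110.9 -11.3
time: 9.95
tool_pos: [614.5, 160.0, 372.0]
tcp_rot: [-179.8, -0.0, 98.3]
ft_force: [0.6, -0.2, 0.3]
finger_gap: 0.1
t 9.95 clamp xy -88.2 -1.0 z 372.0 Fx 0.2 Fy 0.6 Fz 0.3 yaw [-179.8   -0.    98.3]
t frac [0.005 0.005 0.617] (mm [ 0.7  0.8 92.6]) a frac [-0.002  0.001  0.   ] | now [615.3 157.2 372.6] [-1.7989e+02  3.0000e-02  9.8120e+01] t 10.05
```

View pics/cmp.png

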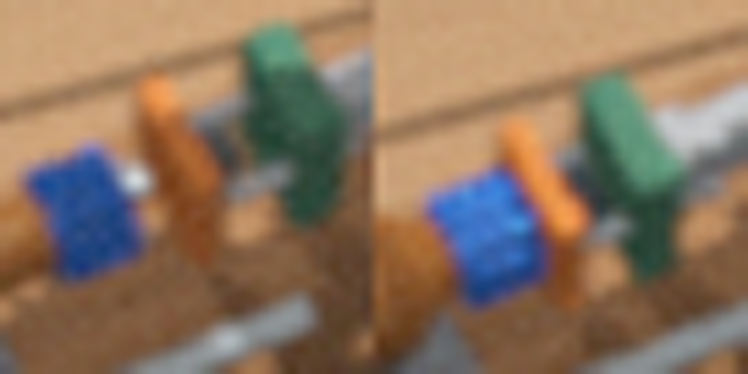

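View pics/s9b.png

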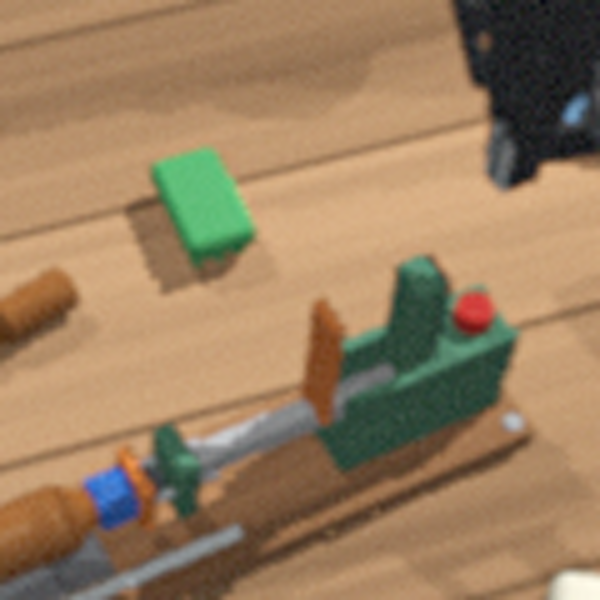

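View pics/w9.png

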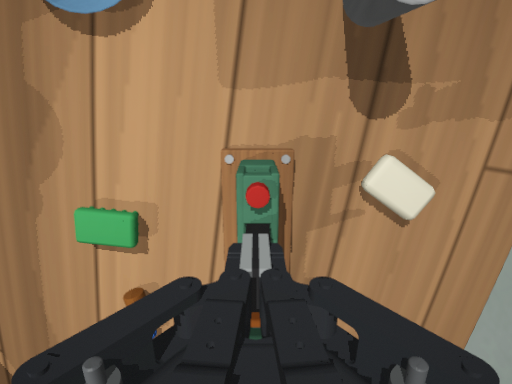

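The jaw has moved about 32 mm and the pad about 26 mm. The pad spring is therefore compressed by nearly 7 mm (about 16 N) with the trigger free, so the clamp is tight. Now I go down on the red button.

```bash
python3 -m jog '[{"tx":0.005,"ty":0.005,"tz":0.15,"ax":0,"ay":0,"az":0,"hand":0},{"tx":0.005,"ty":0.005,"tz":0.3,"ax":0,"ay":0,"az":0,"hand":0},{"tx":0.005,"ty":0.005,"tz":0.45,"ax":0,"ay":0,"az":0,"hand":0},{"tx":0.005,"ty":0.005,"tz":0.55,"ax":0,"ay":0,"az":0,"hand":0},{"tx":0.005,"ty":0.005,"tz":0.6,"ax":0,"ay":0,"az":0,"hand":0}]' 
python3 -m jog '[{"tx":0,"ty":0,"tz":0.02,"ax":0,"ay":0,"az":0,"hand":0},{"tx":0,"ty":0,"tz":0.05,"ax":0,"ay":0,"az":0,"hand":0},{"tx":0,"ty":0,"tz":0.08,"ax":0,"ay":0,"az":0,"hand":0},{"tx":0,"ty":0,"tz":0.08,"ax":0,"ay":0,"az":0,"hand":0}]' 
python3 -c "
from h import *
cl()"
```

```text
time: 10.47
tool_pos: [615.4, 156.2, 280.3]
tcp_rot: [-179.7, 0.0, 97.9]
ft_force: [-0.3, -0.4, -0.6]
finger_gap: -0.2
time: 10.8
tool_pos: [616.4, 157.9, 272.0]
tcp_rot: [180.0, 0.0, 98.0]
ft_force: [-0.3, 0.2, -0.8]
finger_gap: -0.3
t 10.8 clamp xy -85.9 0.6 z 272.0 Fx -0.3 Fy -0.3 Fz -0.8 yaw [180.   0.  98.]
```

```bash
python3 -m jog '[{"tx":0,"ty":0,"tz":0.02,"ax":0,"ay":0,"az":0,"hand":0},{"tx":0,"ty":0,"tz":0.04,"ax":0,"ay":0,"az":0,"hand":0},{"tx":0,"ty":0,"tz":0.055,"ax":0,"ay":0,"az":0,"hand":0},{"tx":0,"ty":0,"tz":0.055,"ax":0,"ay":0,"az":0,"hand":0}]' 
python3 -c "
from h import *
cl();snap('scene','s10.png');big('s10.png','s10b.png',180,130,340,260,5)
cl()"
```

```text
time: 11.13
tool_pos: [616.4, 158.2, 263.8]
tcp_rot: [179.9, 0.0, 98.1]
ft_force: [1.7, -1.2, 2.2]
finger_gap: -0.2
t 11.13 clamp xy -86.2 0.7 z 263.8 Fx 1.4 Fy 1.5 Fz 2.2 yaw [179.9   0.   98.1]
t 11.18 clamp xy -86.2 0.7 z 264.0 Fx 1.0 Fy 1.1 Fz 3.0 yaw [179.9   0.   98.1]
```

View pics/s10b.png

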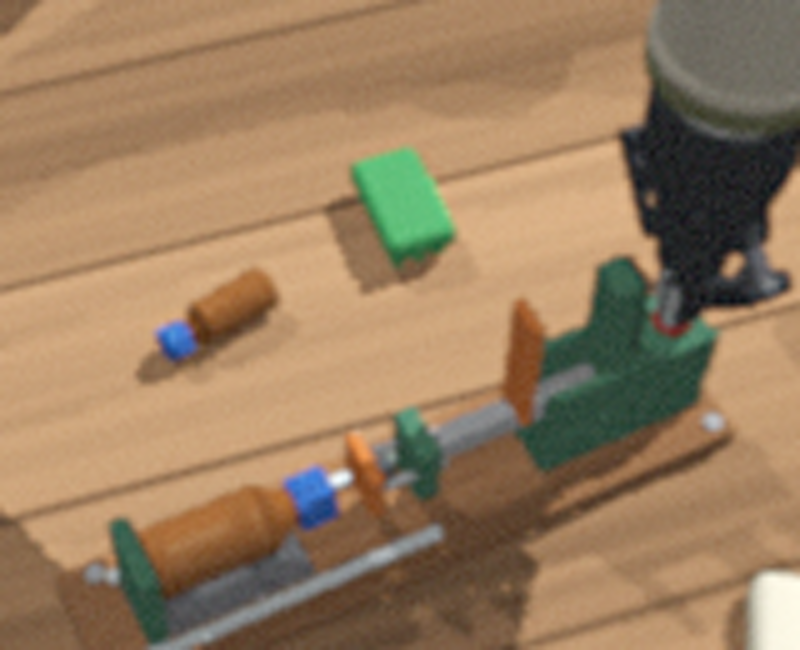

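The bar is free and springing back. I'm pressing slightly deeper and holding.

```bash
python3 -m jog '[{"tx":0,"ty":0,"tz":0.015,"ax":0,"ay":0,"az":0,"hand":0},{"tx":0,"ty":0,"tz":0.02,"ax":0,"ay":0,"az":0,"hand":0},{"tx":0,"ty":0,"tz":0.02,"ax":0,"ay":0,"az":0,"hand":0},{"tx":0,"ty":0,"tz":0.02,"ax":0,"ay":0,"az":0,"hand":0},{"tx":0,"ty":0,"tz":0.02,"ax":0,"ay":0,"az":0,"hand":0}]' 
python3 -m jog '[{"tx":0,"ty":0,"tz":0,"ax":0,"ay":0,"az":0,"hand":0},{"tx":0,"ty":0,"tz":0,"ax":0,"ay":0,"az":0,"hand":0},{"tx":0,"ty":0,"tz":0,"ax":0,"ay":0,"az":0,"hand":0},{"tx":0,"ty":0,"tz":0,"ax":0,"ay":0,"az":0,"hand":0},{"tx":0,"ty":0,"tz":0,"ax":0,"ay":0,"az":0,"hand":0}]' 
python3 -c "
from h import *
cl();snap('scene','s11.png');big('s11.png','s11b.png',180,130,340,260,5)"
```

```text
time: 11.6
tool_pos: [616.5, 158.3, 263.2]
tcp_rot: [179.9, 0.0, 98.1]
ft_force: [-5.9, -1.9, 16.3]
finger_gap: -0.1
time: 12.02
tool_pos: [616.5, 158.2, 263.2]
tcp_rot: [179.9, 0.0, 98.1]
ft_force: [-7.3, -2.2, 15.7]
finger_gap: 0.3
t 12.02 clamp xy -86.2 0.8 z 263.2 Fx 1.2 Fy -7.5 Fz 15.7 yaw [179.9   0.   98.1]
```

View pics/s11b.png

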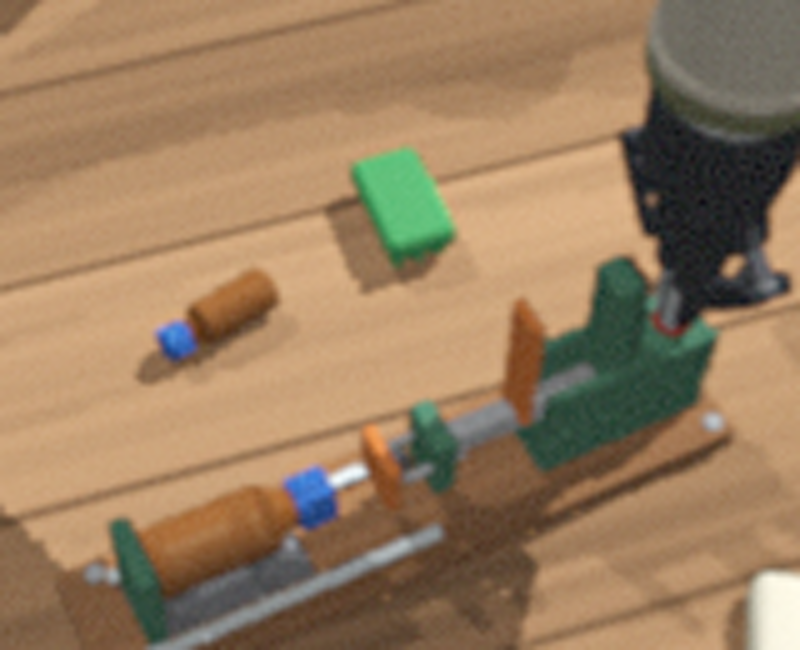

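The jaw is fully back at its starting place. I'm raising the hand and going to look at the bottle from above.

```bash
python3 -m jog '[{"tx":0,"ty":0,"tz":-0.2,"ax":0,"ay":0,"az":0,"hand":0},{"tx":0,"ty":0,"tz":-0.4,"ax":0,"ay":0,"az":0,"hand":0},{"tx":0,"ty":0,"tz":-0.6,"ax":0,"ay":0,"az":0,"hand":0},{"tx":0,"ty":0,"tz":-0.85,"ax":0,"ay":0,"az":0,"hand":0},{"tx":0,"ty":0,"tz":-0.85,"ax":0,"ay":0,"az":0,"hand":0}]' 
python3 -c "
from h import *
cl()
p=O+240*U; plan([p[0],p[1],390],98.1)"
```

```text
time: 12.48
tool_pos: [617.6, 158.6, 397.5]
tcp_rot: [179.3, -0.0, 98.1]
ft_force: [1.7, 0.0, 1.7]
finger_gap: -0.3
t 12.48 clamp xy -86.4 1.9 z 397.5 Fx 0.2 Fy 1.7 Fz 1.7 yaw [179.3  -0.   98.1]
t frac [-2.176 -0.012  0.049] (mm [-326.4   -1.9    7.3]) a frac [ 0.015 -0.001 -0.   ] | now [617.6 158.6 397.5] [ 1.7931e+02 -3.0000e-02  9.8080e+01] t 12.48
```

```bash
python3 -m jog '[{"tx":-0.25,"ty":0,"tz":0,"ax":0,"ay":0,"az":0,"hand":1},{"tx":-0.5,"ty":0,"tz":0,"ax":0,"ay":0,"az":0,"hand":1},{"tx":-0.75,"ty":0,"tz":0,"ax":0,"ay":0,"az":0,"hand":1},{"tx":-1,"ty":0,"tz":0,"ax":0,"ay":0,"az":0,"hand":1}]' 
python3 -m jog '[{"tx":-0.25,"ty":0,"tz":0,"ax":0,"ay":0,"az":0,"hand":1},{"tx":-0.5,"ty":0,"tz":0,"ax":0,"ay":0,"az":0,"hand":1},{"tx":-0.75,"ty":0,"tz":0,"ax":0,"ay":0,"az":0,"hand":1},{"tx":-1,"ty":0,"tz":0,"ax":0,"ay":0,"az":0,"hand":1},{"tx":-1,"ty":0,"tz":0,"ax":0,"ay":0,"az":0,"hand":1}]' 
python3 -c "
from h import *
cl()
snap('wrist','w12.png');snap('top','t12.png');big('t12.png','t12b.png',190,120,340,270,4)
cl()"
```

```text
time: 12.82
tool_pos: [637.1, 8.6, 387.9]
tcp_rot: [-180.0, -0.0, 98.1]
ft_force: [1.0, 0.4, 0.9]
finger_gap: 48.5
time: 13.23
tool_pos: [658.0, -145.5, 387.4]
tcp_rot: [-179.9, 0.1, 97.7]
ft_force: [1.3, -0.6, -0.1]
finger_gap: 85.2
t 13.23 clamp xy 220.4 -1.0 z 387.4 Fx 0.8 Fy 1.2 Fz -0.1 yaw [-1.799e+02  1.000e-01  9.770e+01]
t 13.33 clamp xy 215.4 -0.2 z 387.4 Fx -0.2 Fy -0.8 Fz 0.1 yaw [-179.9   -0.    97.9]
```

View pics/w12.png

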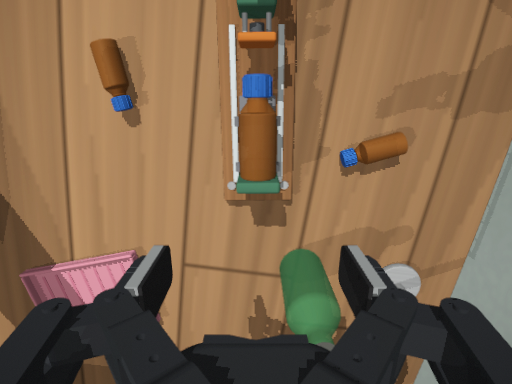

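The bottle lies in the cradle at (258,135), with the cap snug at (258,86) and the stop at (258,186). Rods run along both sides. Measuring.

Run:
```python
from h import *
s=load('w12.png');C=cloud(s)
big('w12.png','w12b.png',205,10,310,210,4)
def c(p): d=p[:2]-O; return round(float(d@U),1),round(float(d@V),1),round(float(p[2]),1)
for n,u,v,z in [('capend',257,74,60),('shoulderL',240,125,60),('shoulderR',277,125,60),('baseL',240,176,60),('baseR',277,176,60),('stoptopL',237,187,82),('stoptopR',279,187,82)]:
    print(n,c(world(s,u,v,z)),c(C[v,u]))
for u,v in [(258,100),(258,120),(258,140),(258,160),(258,175),(233,60),(234,120),(282,60),(282,120),(234,150),(281,150),(258,185),(257,86)]: print((u,v),c(C[v,u]))
```

```text
capend (117.3, 0.5, 60.0) (118.4, 0.5, 73.3)
shoulderL (165.1, -16.8, 60.0) (164.6, -16.4, 66.2)
shoulderR (165.3, 20.3, 60.0) (165.9, 20.9, 51.8)
baseL (217.7, -17.9, 60.0) (219.2, -18.3, 54.1)
baseR (218.0, 21.1, 60.0) (219.7, 21.6, 53.1)
stoptopL (223.3, -19.9, 82.0) (223.4, -19.9, 81.7)
stoptopR (223.6, 21.6, 82.0) (223.5, 21.6, 82.3)
(258, 100) (141.2, 1.3, 69.9)
(258, 120) (159.3, 1.2, 76.6)
(258, 140) (177.8, 1.1, 78.9)
(258, 160) (197.1, 1.0, 78.6)
(258, 175) (211.9, 0.9, 79.3)
(233, 60) (99.5, -24.9, 19.9)
(234, 120) (162.4, -25.5, 20.9)
(282, 60) (99.9, 27.7, 19.7)
(282, 120) (162.8, 28.7, 21.1)
(234, 150) (196.4, -26.4, 21.0)
(281, 150) (196.9, 28.3, 19.9)
(258, 185) (221.3, 0.9, 82.4)
(257, 86) (128.9, 0.4, 74.6)
```

View pics/w12b.png

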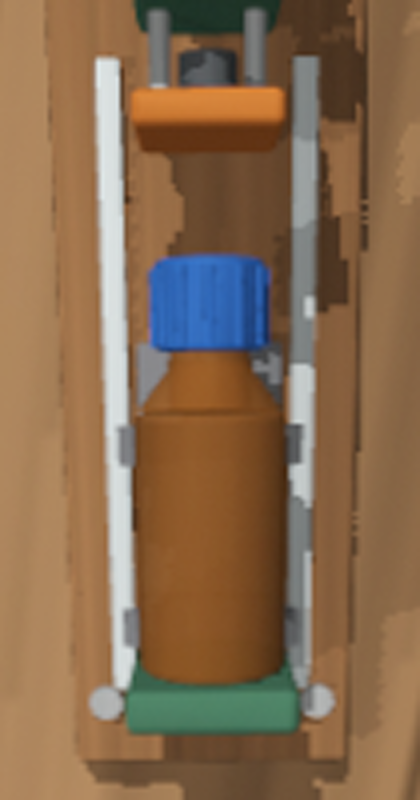

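The stop face is at clamp x ≈ 217, so the bottle's origin is at ≈ (184, +1.1). The cap end sits at ≈ 117 against an expected 116, so the cap is home. Now I go down for the grasp.

```bash
python3 -c "
from h import *
p=O+184*U+1.1*V; plan([p[0],p[1],216],98.1)"
```

```text
t frac [0.209 0.009 1.143] (mm [ 31.3   1.4 171.4]) a frac [-0.001 -0.001 -0.005] | now [ 658.1 -140.5  387.4] [-1.7995e+02 -4.0000e-02  9.7900e+01] t 13.33
```

```bash
python3 -m jog '[{"tx":0.1,"ty":0.01,"tz":0.1,"ax":0,"ay":0,"az":-0.005,"hand":1},{"tx":0.2,"ty":0.01,"tz":0.25,"ax":0,"ay":0,"az":-0.005,"hand":1},{"tx":0.21,"ty":0.01,"tz":0.4,"ax":0,"ay":0,"az":-0.005,"hand":1},{"tx":0.21,"ty":0.01,"tz":0.5,"ax":0,"ay":0,"az":-0.005,"hand":1},{"tx":0.21,"ty":0.01,"tz":0.5,"ax":0,"ay":0,"az":-0.005,"hand":1}]' 
python3 -c "
from h import *
cl()
snap('wrist','w13.png')
p=O+184*U+1.1*V; plan([p[0],p[1],216],98.1)"
```

```text
time: 13.75
tool_pos: [653.7, -104.9, 308.1]
tcp_rot: [-179.6, -0.2, 98.4]
ft_force: [-1.9, -0.3, -0.9]
finger_gap: 85.5
t 13.75 clamp xy 179.6 0.5 z 308.1 Fx 0.1 Fy -2.0 Fz -0.9 yaw [-179.6   -0.2   98.4]
t frac [-0.027  0.003  0.63 ] (mm [-4.   0.4 94.5]) a frac [-0.006 -0.003  0.007] | now [ 654.4 -105.5  310.5] [-1.7973e+02 -1.3000e-01  9.8400e+01] t 13.8
```

View pics/w13.png

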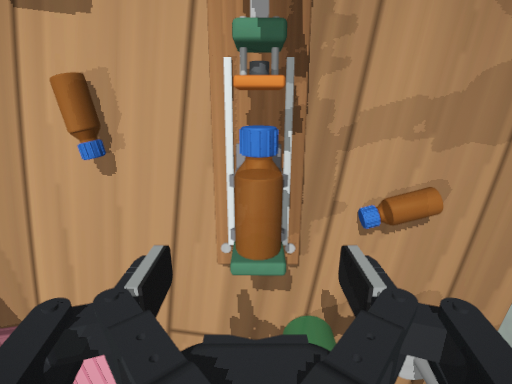

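```bash
python3 -m jog '[{"tx":-0.02,"ty":0.003,"tz":0.15,"ax":0,"ay":0,"az":0.005,"hand":1},{"tx":-0.02,"ty":0.003,"tz":0.3,"ax":0,"ay":0,"az":0.005,"hand":1},{"tx":-0.02,"ty":0.003,"tz":0.45,"ax":0,"ay":0,"az":0.005,"hand":1},{"tx":-0.02,"ty":0.003,"tz":0.55,"ax":0,"ay":0,"az":0.005,"hand":1},{"tx":-0.02,"ty":0.003,"tz":0.6,"ax":0,"ay":0,"az":0.005,"hand":1}]' 
python3 -m jog '[{"tx":0,"ty":0,"tz":0.01,"ax":0,"ay":0,"az":0,"hand":1},{"tx":0,"ty":0,"tz":0.01,"ax":0,"ay":0,"az":0,"hand":1}]' 
python3 -c "
from h import *
cl()
p=O+184*U+1.1*V; plan([p[0],p[1],216],98.1)"
```

```text
time: 14.22
tool_pos: [655.8, -109.8, 221.8]
tcp_rot: [-179.9, -0.0, 98.1]
ft_force: [-0.7, -0.3, -0.0]
finger_gap: 85.1
time: 14.38
tool_pos: [656.5, -110.3, 222.4]
tcp_rot: [180.0, 0.0, 98.1]
ft_force: [0.7, 0.0, 1.0]
finger_gap: 85.5
t 14.38 clamp xy 185.3 2.6 z 222.4 Fx 0.1 Fy 0.7 Fz 1.0 yaw [180.    0.   98.1]
t frac [ 0.008 -0.01   0.043] (mm [ 1.3 -1.5  6.4]) a frac [ 0.001  0.    -0.001] | now [ 656.5 -110.3  222.4] [1.7997e+02 1.0000e-02 9.8080e+01] t 14.38
```

```bash
python3 -m jog '[{"tx":0.01,"ty":-0.01,"tz":0.03,"ax":0,"ay":0,"az":0,"hand":1},{"tx":0.01,"ty":-0.01,"tz":0.043,"ax":0,"ay":0,"az":0,"hand":0.6},{"tx":0.01,"ty":-0.01,"tz":0.043,"ax":0,"ay":0,"az":0,"hand":0.5},{"tx":0.01,"ty":-0.01,"tz":0.043,"ax":0,"ay":0,"az":0,"hand":0.4},{"tx":0.01,"ty":-0.01,"tz":0.043,"ax":0,"ay":0,"az":0,"hand":0.3}]' 25
python3 -m jog '[{"tx":0,"ty":0,"tz":0,"ax":0,"ay":0,"az":0,"hand":0.3},{"tx":0,"ty":0,"tz":0,"ax":0,"ay":0,"az":0,"hand":0.3},{"tx":0,"ty":0,"tz":0,"ax":0,"ay":0,"az":0,"hand":0.3}]' 25
python3 -c "
from h import *
cl();st()
snap('wrist','w14.png')"
```

```text
time: 14.8
tool_pos: [654.7, -109.2, 215.8]
tcp_rot: [180.0, 0.0, 98.1]
ft_force: [-0.0, -0.3, 0.3]
finger_gap: 39.0
time: 15.05
tool_pos: [654.9, -109.1, 216.0]
tcp_rot: [179.9, 0.0, 98.1]
ft_force: [0.7, 0.4, 2.7]
finger_gap: 37.4
t 15.05 clamp xy 183.9 1.1 z 216.0 Fx -0.3 Fy 0.7 Fz 2.7 yaw [179.9   0.   98.1]
15.05 [ 654.9 -109.1  216. ] [179.9   0.   98.1] F [0.7 0.4 2.7] M [ 0.14 -0.18  0.03] gap 37.4
```

View pics/w14.png

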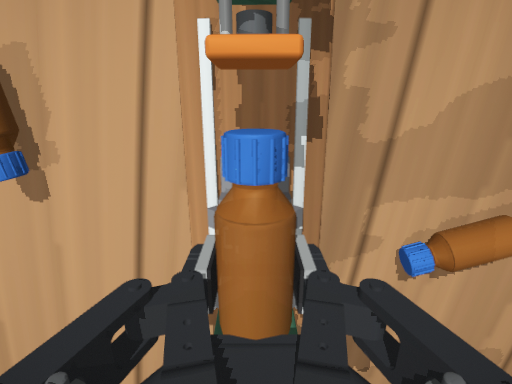

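The bottle is gripped between the V blocks at 37.4 mm, which matches the largest bottle. I'm lifting it slowly at first.

```bash
python3 -m jog '[{"tx":0.007,"ty":0,"tz":-0.03,"ax":0,"ay":0,"az":0,"hand":0.3},{"tx":0.01,"ty":0,"tz":-0.1,"ax":0,"ay":0,"az":0,"hand":0.3},{"tx":0.01,"ty":0,"tz":-0.2,"ax":0,"ay":0,"az":0,"hand":0.3},{"tx":0.01,"ty":0,"tz":-0.35,"ax":0,"ay":0,"az":0,"hand":0.3},{"tx":0.01,"ty":0,"tz":-0.5,"ax":0,"ay":0,"az":0,"hand":0.3}]' 30
python3 -m jog '[{"tx":0,"ty":0,"tz":-0.15,"ax":0,"ay":0,"az":0,"hand":0.3},{"tx":0,"ty":0,"tz":-0.3,"ax":0,"ay":0,"az":0,"hand":0.3},{"tx":0,"ty":0,"tz":-0.5,"ax":0,"ay":0,"az":0,"hand":0.3},{"tx":0,"ty":0,"tz":-0.6,"ax":0,"ay":0,"az":0,"hand":0.3},{"tx":0,"ty":0,"tz":-0.6,"ax":0,"ay":0,"az":0,"hand":0.3}]' 30
python3 -c "
from h import *
cl();st()
s=snap('top','t15.png');big('t15.png','t15b.png',300,190,420,290,6)
s=load('top0.png');big('top0.png','t0tray.png',330,195,410,285,7)
plan([470,-365,370],19.5)"
```

```text
time: 15.52
tool_pos: [653.9, -107.6, 291.5]
tcp_rot: [-179.9, -0.0, 98.1]
ft_force: [0.9, 0.0, -1.0]
finger_gap: 36.9
time: 15.93
tool_pos: [655.3, -107.9, 387.6]
tcp_rot: [179.5, 0.2, 98.1]
ft_force: [1.2, -0.9, -0.6]
finger_gap: 37.4
t 15.93 clamp xy 182.7 1.6 z 387.6 Fx 1.1 Fy 1.1 Fz -0.6 yaw [179.5   0.2  98.1]
15.93 [ 655.3 -107.9  387.6] [179.5   0.2  98.1] F [ 1.2 -0.9 -0.6] M [-0.    0.03 -0.03] gap 37.4
t frac [-1.525 -1.461  0.091] (mm [-228.7 -219.2   13.7]) a frac [ 0.008 -0.002  1.746] | now [ 654.9 -107.8  384.4] [1.7967e+02 1.4000e-01 9.8060e+01] t 15.98
```

View pics/t0tray.png

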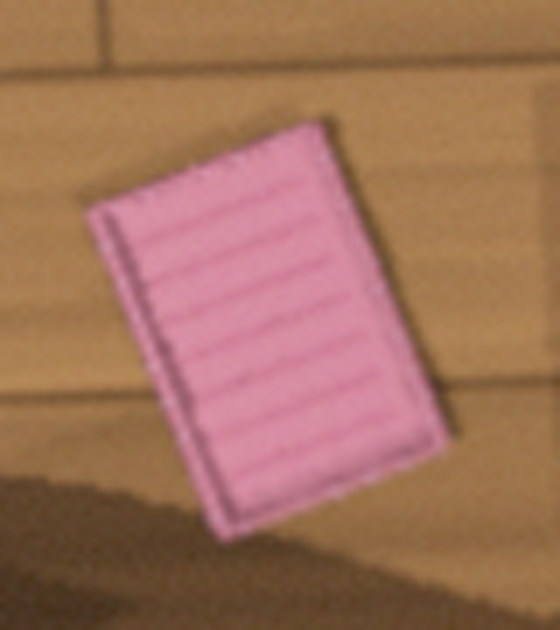

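View pics/t15.png

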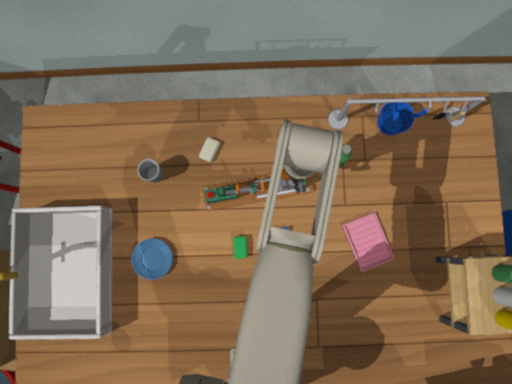

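Run:
```python
from h import *
s=load('top0.png')
P=np.array([world(s,330+x/7-.4,195+y/7-.4,16) for x,y in [(88,210),(320,120),(450,445),(222,540)]])
print(P.round(1),P.mean(0).round(1)); e=P-np.roll(P,-1,0)
for v in e: print(np.linalg.norm(v).round(1),np.degrees(np.arctan2(v[1],v[0])).round(1))
plan([P.mean(0)[0],P.mean(0)[1],370],20)
```

```text
[[ 508.5 -282.5   16. ]
 [ 548.6 -398.4   16. ]
 [ 389.5 -452.    16. ]
 [ 348.1 -338.9   16. ]] [ 448.7 -367.9   16. ]
122.6 109.1
167.9 18.6
120.5 -69.9
170.0 -160.6
t frac [-1.524 -1.605  0.091] (mm [-228.6 -240.7   13.6]) a frac [ 0.008 -0.002  1.735] | now [ 654.9 -107.8  384.4] [1.7967e+02 1.4000e-01 9.8060e+01] t 15.98
```

The tray measures 121 × 169 mm, centred at (448.7, -367.9) with its long axis at yaw 19°. I'm carrying the bottle there while turning it onto that axis.

```bash
python3 -m jog '[{"tx":-0.15,"ty":-0.17,"tz":0,"ax":0,"ay":0,"az":0.14,"hand":0.3},{"tx":-0.31,"ty":-0.34,"tz":0,"ax":0,"ay":0,"az":0.28,"hand":0.3},{"tx":-0.46,"ty":-0.51,"tz":0,"ax":0,"ay":0,"az":0.42,"hand":0.3},{"tx":-0.62,"ty":-0.68,"tz":0,"ax":0,"ay":0,"az":0.56,"hand":0.3},{"tx":-0.77,"ty":-0.86,"tz":0,"ax":0,"ay":0,"az":0.7,"hand":0.3}]' 30
python3 -c "
from h import *
plan([432.2,-373.6,370],19.1)"
```

```text
time: 16.4
tool_pos: [541.2, -240.8, 378.1]
tcp_rot: [-179.8, -0.0, 66.3]
ft_force: [0.2, 0.1, -1.0]
finger_gap: 37.3
t frac [-1.103 -0.309  0.055] (mm [-165.4  -46.3    8.2]) a frac [-4.000e-03  1.000e-03  1.048e+00] | now [ 541.2 -240.8  378.1] [-1.7982e+02 -1.0000e-02  6.6280e+01] t 16.4
```

```bash
python3 -m jog '[{"tx":-0.2,"ty":-0.05,"tz":0,"ax":0,"ay":0,"az":0.14,"hand":0.3},{"tx":-0.4,"ty":-0.1,"tz":0,"ax":0,"ay":0,"az":0.28,"hand":0.3},{"tx":-0.6,"ty":-0.15,"tz":0,"ax":0,"ay":0,"az":0.42,"hand":0.3},{"tx":-0.8,"ty":-0.2,"tz":0,"ax":0,"ay":0,"az":0.56,"hand":0.3},{"tx":-0.8,"ty":-0.2,"tz":0,"ax":0,"ay":0,"az":0.7,"hand":0.3}]' 30
python3 -c "
from h import *
plan([432.2,-373.6,370],19.1)"
```

```text
time: 16.82
tool_pos: [463.9, -341.7, 378.3]
tcp_rot: [-179.9, 0.2, 34.5]
ft_force: [0.9, 0.4, -2.6]
finger_gap: 37.0
t frac [-0.294  0.055  0.056] (mm [-44.2   8.3   8.4]) a frac [-0.002  0.004  0.343] | now [ 463.9 -341.7  378.3] [-179.87    0.19   34.52] t 16.82
```

```bash
python3 -m jog '[{"tx":-0.1,"ty":0.02,"tz":0.02,"ax":0,"ay":0,"az":0.1,"hand":0.3},{"tx":-0.2,"ty":0.04,"tz":0.04,"ax":0,"ay":0,"az":0.2,"hand":0.3},{"tx":-0.28,"ty":0.055,"tz":0.05,"ax":0,"ay":0,"az":0.31,"hand":0.3},{"tx":-0.28,"ty":0.055,"tz":0.05,"ax":0,"ay":0,"az":0.33,"hand":0.3},{"tx":-0.28,"ty":0.055,"tz":0.05,"ax":0,"ay":0,"az":0.33,"hand":0.3}]' 30
python3 -c "
from h import *
snap('wrist','w16.png')
plan([432.2,-373.6,300],19.1)
s=load('w16.png')
c,sn=np.cos(np.radians(19.1)),np.sin(np.radians(19.1))
q=[[448.7+a*c-b*sn,-367.9+a*sn+b*c,16] for a,b in [(85,60),(85,-60),(-85,-60),(-85,60),(0,0)]]
print(proj(s,q).round(0))"
```

```text
time: 17.23
tool_pos: [437.2, -369.1, 371.0]
tcp_rot: [-179.8, 0.1, 20.2]
ft_force: [0.7, 0.4, -1.3]
finger_gap: 37.2
t frac [-0.045  0.019  0.477] (mm [-6.8  2.8 71.5]) a frac [-0.003  0.001  0.027] | now [ 437.7 -368.8  371.5] [-1.7988e+02  3.0000e-02  2.0300e+01] t 17.28
[[204.  81.]
 [318.  84.]
 [307. 231.]
 [209. 229.]
 [259. 162.]]
```

View pics/w16.png

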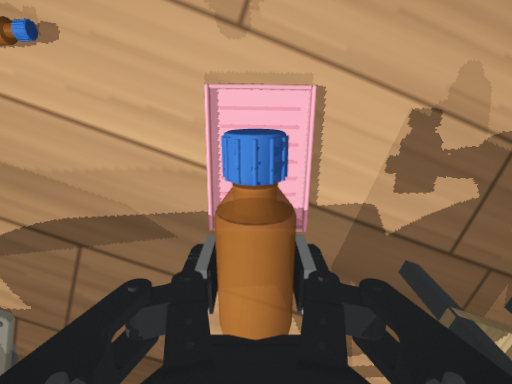

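The tray rim in the image is within about 4 px of the prediction: corners (205,85) and (316,85), expected (204,81) and (318,84). Lowering.

```bash
python3 -m jog '[{"tx":-0.045,"ty":0.019,"tz":0.15,"ax":0,"ay":0,"az":0.027,"hand":0.3},{"tx":-0.045,"ty":0.019,"tz":0.35,"ax":0,"ay":0,"az":0.027,"hand":0.3},{"tx":-0.045,"ty":0.019,"tz":0.55,"ax":0,"ay":0,"az":0.027,"hand":0.3},{"tx":-0.045,"ty":0.019,"tz":0.75,"ax":0,"ay":0,"az":0.027,"hand":0.3},{"tx":-0.045,"ty":0.019,"tz":0.85,"ax":0,"ay":0,"az":0.027,"hand":0.3}]' 30
python3 -m jog '[{"tx":0,"ty":0,"tz":0.1,"ax":0,"ay":0,"az":0,"hand":0.3},{"tx":0,"ty":0,"tz":0.2,"ax":0,"ay":0,"az":0,"hand":0.3},{"tx":0,"ty":0,"tz":0.26,"ax":0,"ay":0,"az":0,"hand":0.3},{"tx":0,"ty":0,"tz":0.3,"ax":0,"ay":0,"az":0,"hand":0.3},{"tx":0,"ty":0,"tz":0.3,"ax":0,"ay":0,"az":0,"hand":0.3}]' 30
python3 -c "
from h import *
st()
snap('wrist','w17.png');snap('scene','s17.png');big('s17.png','s17b.png',60,140,180,260,5)
plan([432.2,-373.6,180],19.1)"
```

```text
time: 17.7
tool_pos: [431.9, -372.1, 240.7]
tcp_rot: [-179.7, 0.1, 19.2]
ft_force: [0.1, 1.2, -0.8]
finger_gap: 37.4
time: 18.12
tool_pos: [432.4, -373.2, 198.8]
tcp_rot: [-179.9, 0.1, 19.1]
ft_force: [-0.6, 0.5, -1.9]
finger_gap: 36.8
18.12 [ 432.4 -373.2  198.8] [-1.799e+02  1.000e-01  1.910e+01] F [-0.6  0.5 -1.9] M [-0.01  0.02  0.04] gap 36.8
t frac [-0.003 -0.005  0.138] (mm [-0.5 -0.7 20.8]) a frac [ 0.001 -0.    -0.001] | now [ 432.9 -374.1  200.8] [ 1.7998e+02 -2.0000e-02  1.9050e+01] t 18.22
```

View pics/w17.png

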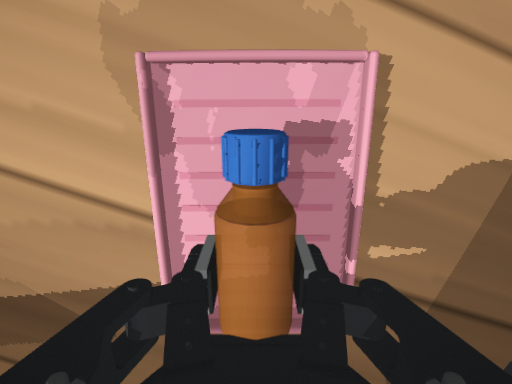

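View pics/s17b.png

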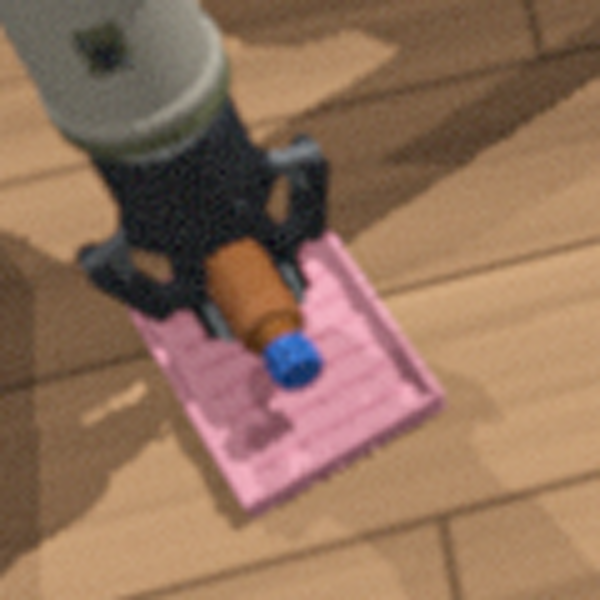

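The bottle is centred over the tray and aligned with it. Lowering in steps until it touches.

```bash
python3 -c "
from h import *
s=load('w17.png'); c,sn=np.cos(np.radians(19.1)),np.sin(np.radians(19.1))
p=world(s,258,56,16)[:2]-[448.7,-367.9]; print('far rim at',p@[c,sn],p@[-sn,c])"
python3 -m jog '[{"tx":-0.003,"ty":-0.005,"tz":0.04,"ax":0,"ay":0,"az":0,"hand":0.3},{"tx":-0.003,"ty":-0.005,"tz":0.08,"ax":0,"ay":0,"az":0,"hand":0.3},{"tx":-0.003,"ty":-0.005,"tz":0.11,"ax":0,"ay":0,"az":0,"hand":0.3},{"tx":-0.003,"ty":-0.005,"tz":0.11,"ax":0,"ay":0,"az":0,"hand":0.3}]' 30
python3 -m jog '[{"tx":0,"ty":0,"tz":0.01,"ax":0,"ay":0,"az":0,"hand":0.3},{"tx":0,"ty":0,"tz":0.015,"ax":0,"ay":0,"az":0,"hand":0.3},{"tx":0,"ty":0,"tz":0.015,"ax":0,"ay":0,"az":0,"hand":0.3}]' 30
```

```text
far rim at 80.64193653486825 0.29587772360511977
time: 18.55
tool_pos: [431.4, -373.2, 182.5]
tcp_rot: [-179.9, 0.0, 19.0]
ft_force: [-0.3, 0.1, -1.4]
finger_gap: 36.7
time: 18.8
tool_pos: [431.8, -373.6, 181.4]
tcp_rot: [-180.0, 0.0, 19.0]
ft_force: [-0.3, -0.5, -2.1]
finger_gap: 37.4
```

```bash
python3 -m jog '[{"tx":0,"ty":0,"tz":0.01,"ax":0,"ay":0,"az":0,"hand":0.3},{"tx":0,"ty":0,"tz":0.01,"ax":0,"ay":0,"az":0,"hand":0.3}]' 30
python3 -m jog '[{"tx":0,"ty":0,"tz":0.01,"ax":0,"ay":0,"az":0,"hand":0.3},{"tx":0,"ty":0,"tz":0.01,"ax":0,"ay":0,"az":0,"hand":0.3}]' 30
```

```text
time: 18.97
tool_pos: [431.9, -373.7, 180.1]
tcp_rot: [180.0, -0.0, 19.0]
ft_force: [-0.0, -0.1, -1.5]
finger_gap: 36.9
time: 19.13
tool_pos: [432.0, -373.8, 179.9]
tcp_rot: [180.0, 0.0, 19.0]
ft_force: [-5.2, 4.5, 11.6]
finger_gap: 37.1
```

Contact at TCP z 180, as predicted. I'm easing off 1 mm and opening partway so the fingers stay inside the tray rim.

```bash
python3 -m jog '[{"tx":0,"ty":0,"tz":-0.008,"ax":0,"ay":0,"az":0,"hand":0.3},{"tx":0,"ty":0,"tz":-0.008,"ax":0,"ay":0,"az":0,"hand":0.46},{"tx":0,"ty":0,"tz":-0.008,"ax":0,"ay":0,"az":0,"hand":0.55},{"tx":0,"ty":0,"tz":-0.008,"ax":0,"ay":0,"az":0,"hand":0.65},{"tx":0,"ty":0,"tz":-0.008,"ax":0,"ay":0,"az":0,"hand":0.7}]' 30
python3 -m jog '[{"tx":0,"ty":0,"tz":0,"ax":0,"ay":0,"az":0,"hand":0.7},{"tx":0,"ty":0,"tz":0,"ax":0,"ay":0,"az":0,"hand":0.7}]' 30
python3 -c "
from h import *
st();snap('wrist','w18.png')"
```

```text
time: 19.55
tool_pos: [431.9, -373.6, 179.6]
tcp_rot: [180.0, 0.0, 19.0]
ft_force: [-0.5, -1.0, -0.1]
finger_gap: 60.1
time: 19.72
tool_pos: [431.8, -373.6, 179.6]
tcp_rot: [-180.0, 0.0, 19.0]
ft_force: [-0.2, 0.1, -0.6]
finger_gap: 59.5
19.72 [ 431.8 -373.6  179.6] [-180.    0.   19.] F [-0.2  0.1 -0.6] M [ 0.04 -0.02  0.03] gap 59.5
```

View pics/w18.png

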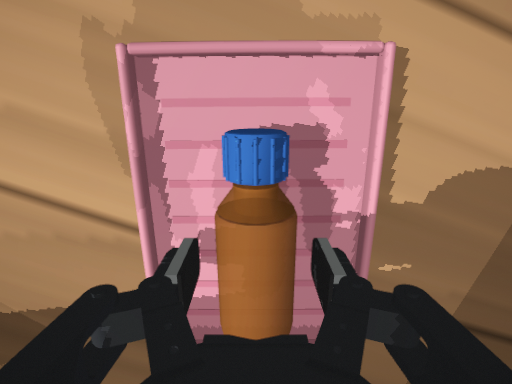

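The bottle rests flat and free between the open fingers. I'm raising the hand straight up, slowly at first.

```bash
python3 -m jog '[{"tx":0,"ty":0,"tz":-0.05,"ax":0,"ay":0,"az":0,"hand":0.7},{"tx":0,"ty":0,"tz":-0.15,"ax":0,"ay":0,"az":0,"hand":0.7},{"tx":0,"ty":0,"tz":-0.3,"ax":0,"ay":0,"az":0,"hand":0.7},{"tx":0,"ty":0,"tz":-0.5,"ax":0,"ay":0,"az":0,"hand":0.7},{"tx":0,"ty":0,"tz":-0.7,"ax":0,"ay":0,"az":0,"hand":0.7}]'
python3 -m jog '[{"tx":-0.2,"ty":0,"tz":-0.2,"ax":0,"ay":0,"az":0,"hand":0.7},{"tx":-0.3,"ty":0,"tz":-0.4,"ax":0,"ay":0,"az":0,"hand":0.7},{"tx":-0.4,"ty":0,"tz":-0.5,"ax":0,"ay":0,"az":0,"hand":0.7},{"tx":-0.5,"ty":0,"tz":-0.5,"ax":0,"ay":0,"az":0,"hand":0.7},{"tx":-0.5,"ty":0,"tz":-0.5,"ax":0,"ay":0,"az":0,"hand":0.7}]'
python3 -m jog '[{"tx":0,"ty":0,"tz":0,"ax":0,"ay":0,"az":0,"hand":0.7},{"tx":0,"ty":0,"tz":0,"ax":0,"ay":0,"az":0,"hand":0.7},{"tx":0,"ty":0,"tz":0,"ax":0,"ay":0,"az":0,"hand":0.7}]'
python3 -c "
from h import *
st();snap('wrist','w19.png');snap('scene','s19.png');snap('top','t19.png')
s=load('w19.png')"
```

```text
time: 20.18
tool_pos: [431.5, -373.2, 285.6]
tcp_rot: [-179.9, 0.0, 19.0]
ft_force: [-0.1, 0.2, 0.5]
finger_gap: 59.5
time: 20.6
tool_pos: [359.4, -399.2, 362.4]
tcp_rot: [179.8, -0.0, 18.9]
ft_force: [-1.1, 0.1, -0.6]
finger_gap: 59.7
time: 20.85
tool_pos: [361.4, -397.5, 358.9]
tcp_rot: [-179.9, 0.0, 19.0]
ft_force: [0.5, -0.1, 0.7]
finger_gap: 59.9
20.85 [ 361.4 -397.5  358.9] [-179.9    0.    19. ] F [ 0.5 -0.1  0.7] M [ 0.03 -0.06  0.02] gap 59.9
```

View pics/w19.png

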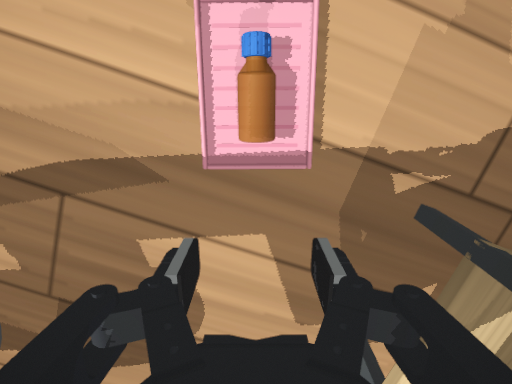

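View pics/s19.png

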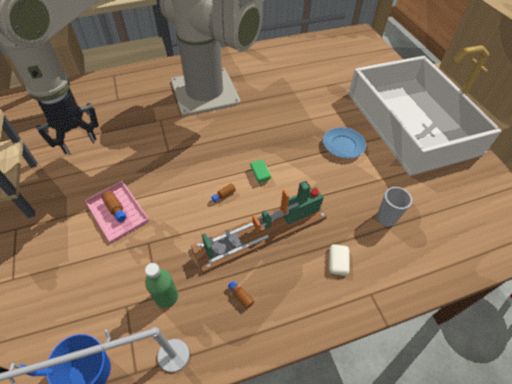

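View pics/t19.png

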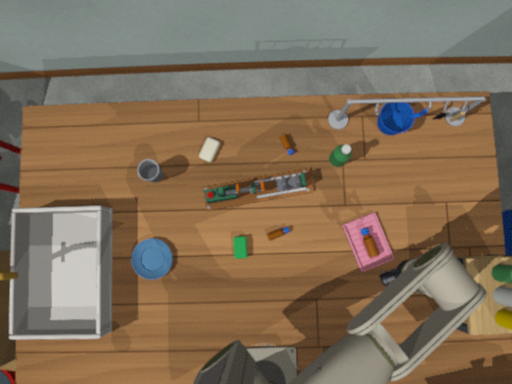

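The bottle lies in the tray, the jaw is back, the trigger is at rest and the bystanders look unmoved. One last check on the bottle's length, which shows whether the cap is home, then I hand in.

```bash
python3 -c "
from h import *
s=load('w19.png')
a=world(s,257,33,24);b=world(s,257,142,24);print(np.linalg.norm(a-b).round(1))
C=cloud(s);print([C[v,256].round(1) for v in (40,50,90,110,130)])
s2=load('s19.png');s1=load('scene0.png')
d=np.abs(s2['pixels'].astype(int)-s1['pixels']).sum(2)
for n,(u,v) in dict(saucer=(344,143),scrub=(261,171),tall=(160,285),tum=(395,207),soap=(340,261),sm1=(223,193),sm2=(241,293),clampjaw=(266,219),trig=(286,200)).items(): print(n,d[v-12:v+12,u-12:u+12].mean().round(1))
"
python3 -c "
from bench import *
print(hand_in())"
```

```text
103.2
[array([ 484.8, -354.3,   38.8]), array([ 476.8, -357. ,   39.1]), array([ 443.7, -368.4,   43.4]), array([ 426.7, -374.3,   44.1]), array([ 408.9, -380.4,   42.6])]
saucer 47.4
scrub 98.3
tall 11.1
tum 14.5
soap 8.7
sm1 59.8
sm2 34.3
clampjaw 33.7
trig 18.7
the job is handed in; nothing more can be done
None
```

I completed the job and handed it in at about 21 s. The bottle lies flat in the pink tray, and no verdict was reported.

- **Clamping:** I pulled the trigger in three strokes. On the third the force began to climb steadily, and I stopped at a pull of about 14.5 N, which is about 18 N on the jaw. With the trigger let go, the pictures showed the pad's spring still compressed by nearly 7 mm, or about 16 N, so the jaw held by itself.
- **Release:** I held the red button down until the pictures showed the jaw back at its starting place.
- **Placing:** I gripped the largest bottle between the V blocks and lifted it. I then turned it onto the tray's long axis and lowered it until it touched. The top of its body measured 43–44 mm above the table, as expected for lying on the tray floor. After the fingers opened I raised the hand clear.

**Checks:**
- **Cap:** The cap end was within about 1 mm of its home position in the cradle. In the tray the bottle measured 103 mm long, against 101 mm with the cap home. The 2 mm excess is within the calibration error, so this check agrees only roughly.
- **Bystanders:** The saucer, scrubber and small bottles showed large pixel differences between the first and last pictures. I put that down to the arm's moving shadow, because by eye everything stayed in place; I did not measure their positions again.

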